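# Index the clamp table and clamp a heel stack

## Robot

A 6-joint arm with a two-finger parallel gripper is mounted at the origin on a cart in front of the work surface, level with it; the furniture and walls round the work are solid. World frame = base frame: x ahead of the robot, y to its left, z up, the work surface at z = 0. Lengths are in m, angles in rad, forces in N, time in s.
With the tool pointing down it reaches from about 0.375 to 0.9 m from the base axis. Payload 3.1 kg.
Tool frame: the origin (TCP) lies where the fingers leave the gripper's body, on its centre line; the fingertips stand 73 mm ahead of it and the grasp point (between the pads) lies 54 mm ahead of it; z points along the fingers, y is the line along which they close (so a half turn about z gives the same grasp; the last joint's range is limited). The gripper opens to 85 mm and grips with 20 to 120 N. Pads are 22 mm wide; open, the fingers measure 114 mm over their backs; the gripper's body (76 mm by 85 mm) begins 54 mm behind the grasp point. The pads swing forward as they close: fully open they stand 13 mm farther back than shut.
Start: joints at [-0.178, 0.527, 1.433, -0, 1.181, -0.178], TCP at [0.625, 0, 0.304] pointing down, gripper open.
Joint ranges: [-3.08, 3.08], [-0.75, 2.2], [0.22, 2.44], [-1.43, 4.57], [0, 2.65], [-2.85, 2.85]. Speed limits (rad/s): [2.79, 2.79, 3.14, 3.14, 3.14, 3.14].

## Interface

Orientations are given as a unit quaternion [x, y, z, w].
In Python, from station import manip gives the robot as it stands.
- The arm moves only by the shell command python3 -m crank 'ROWS' [FORCE]. ROWS is JSON, a list of rows, each an object with "dp": the shift along the tool's x, y, z normalised to -1 to 1, where 1 is 50 cm, a list of three; "delta_rot": the turn, a rotation vector about the tool's x, y, z normalised to -1 to 1, where 1 is 2 pi rad, a list of three; "fingers": the opening, from -1 (shut) to 1 (fully open). A call has 1 to 12 rows; each row shifts and turns the commanded pose from where the row before left it, along the tool's axes as they then stand; what a row does not reach is not made up. A row lasts 1/12 s, in which the tool goes at most 41.7 mm and 7.16 degrees, less where a joint would pass 70% of its speed; a pose out of reach is approached as far as the arm can. A call with a number of a shift or a turn outside -1 to 1 is refused whole. A call with a gripper value outside its range is refused whole. The fingers move at their own pace and stop on an object; FORCE is the grip in N (left out, the last holds). Time passes only in rows, so rows that do not move let the fingers close. It gives the time, the measured TCP pose, the force, the opening and the grip force at its end, in the units of the state.
- manip.sense(): the state, without advancing time (a new reading comes with each control period).
- manip.snapshot(name): name is "scene" or "side" or "wrist"; returns (picture, depth): 420x560x3 uint8, red, green, blue; 420x560 float32, m along the optical axis (not along the pixel's ray), 0 where there is no reading.
- manip.camera_model(name): a dict with "fx", "fy", "cx", "cy" (pixels), "k1" (the pictures are not rectified: a ray, as slopes to the right and down, at radius r is drawn at 1 + k1 r^2 times it, then the intrinsics apply), "origin" and "attitude" of the camera in the world. Camera axes: x right, y up, looking along -z (the intrinsics and any distortion apply to the point x, -y, -z); pixel columns grow to the right and rows downward; lengths in m; the calibration is good to about 2 mm. A picture is of the moment at which its call begins: read the wrist's pose just before it. camera_model takes no time and is no camera call; for the wrist camera it gives the pose at the moment of the call.
- manip.sign_off(): hands the job in; it is judged then, once.
The state is a dict: "t": time; "q": joint angles; "qd": joint speeds; "tau": joint torques, N m; "tcp_pos": TCP position; "tool_rot": TCP orientation; "force": force on the tool from outside, world axes, zero at the start; "ft_torque": the same for the moment, N m; "finger_gap": opening from 0.0 (shut) to 1.0 (fully open); "gripper_force": force on a finger pad.
Only numpy, scipy, OpenCV 4.12 (cv2) and the standard library are available. Lean on these libraries where they do the work, as an engineer would, in place of code of your own. Each camera call takes 0.05 s, during which the arm holds its last target. There are 200 camera calls.

## Task

Turn the round steel table by its pin until its keyway faces the index bolt and slide the bolt fully home. Then stack all the heel lifts on the bench in the nest on the table, one flat on another, straight edges to the back plate and rounded ends between the two posts, and last turn the clamp knob clockwise past its click so that the jaw closes on the stack. Leave the bolt home and leave the tin, the oil can and the thread spool where they are.

Things in the scene. Friction and masses are not known exactly. Their poses are not given: they have to be found in the camera images.
- fixture: indexing clamp fixture, fixed to the bench (elsewhere and turned each run): grey base plate 12 mm thick with a round steel table, an index bolt beside it and a clamp knob before it. Origin on the table's axis at bench height; x runs from the knob past the table's centre, y from the centre to the bolt, z up. Plate covers x -168..100, y -95..95 mm and under the bolt to y 175
- index_table (a joint): angle of the round steel table (170 mm across, 16 mm thick, top 30.5 mm above the bench) about its vertical axis, rad, anticlockwise from above positive, range -0.4 to 1.9; 0 = the keyway exactly faces the bolt. Starts at 0.5 to 1.35, turns with light friction (0.06 N m), stays where left
- table_pin (a point): point on the upright round handle pin of the table (12 mm across, 32 mm high), 20 mm above the table's top and 12 mm below the pin's top, 72 mm from the table's axis, 48 degrees anticlockwise of the nest's x. Held by the pin, the table is turned by moving round its axis
- keyway (a point): point in the table's only keyway: a radial notch in the rim, right through the table's thickness, 18 mm wide at the rim, 13.6 mm at its bottom, 21 mm deep, at the table's +y; this point lies at the height of the table's top, 80 mm from its axis
- nest (a point): centre of the nest on the table's top, on its axis; turns with the table (table at 0: axes as the fixture's). x points to an upright back plate (face at x +35.5 mm, 50 mm wide, 38 high, flared lip to 51 high). Two round posts (10 mm thick, 48 high) at x -28.5, y +-29.3 mm hold the lift's rounded end; open at +-y for fingers. A lift with its origin here and its x along this x has 3 mm play
- index_bolt (a joint): travel of the index bolt towards the table, m: 0 = drawn back, 0.028 = fully home in the keyway; friction 1.5 N, stays where left. Unless the keyway faces it, its round nose (11 mm across) meets the rim at about 0.010 and goes no further; it slips in when the table is within about 0.03 rad of 0, and then locks it
- bolt_tab (a point): point on the upright flat tab of the index bolt, on its middle, 10 mm below its top; the tab is 12 mm thick along the fixture's y, 24 mm wide along x and 34 mm high, its top 62.5 mm above the bench. The bolt slides along the fixture's -y
- clamp_knob (a joint): angle of the clamp knob, rad, 0 (jaw open) to 1.35 (stop), growing CLOCKWISE from above; starts at 0 to 0.25. A hidden spring detent resists from about 0.63 on (some 0.11 N m); at 0.85 it clicks over and jumps on to about 1.07, and let go earlier it springs back to 0.64. Past the click is above 1.0. It drives the jaw
- clamp_knob_grip (a point): point on the knob's axis, 87 mm above the bench, at x -132 mm in the fixture's frame: the knob has an upright bar 42 mm long along this frame's x, 14 mm thick along its y, 32 mm high (this point 7 mm below its top). The frame turns with the knob. It stands on a housing 72 mm wide, 50 mm high
- clamp_jaw (a joint): travel of the clamp jaw towards the back plate, m; it follows the knob (0.0148 m per rad). At 0 its face stands at x = -50 mm in the fixture's frame, at 0.020 (knob at its stop) it pushes the lifts up to the back plate. The jaw is 30 mm wide, 34 to 74 mm above the bench
- lift_1: a leather heel lift, 65 x 68 mm, 10 mm thick, 30 g, one of three or four alike (absent: None); D-shaped: straight edge at x +32.6 mm (68 mm long), sides nearly parallel (67 to 69 mm apart) from there to x = 0, then a rounded end to x -32.6 mm. Origin at the centre of its underside, z up; starts flat on the bench, left of the fixture
- lift_1_edge (a point): middle of that lift's straight edge, at half its thickness
- lift_2: a leather heel lift, 65 x 68 mm, 10 mm thick, 30 g, one of three or four alike (absent: None); D-shaped: straight edge at x +32.6 mm (68 mm long), sides nearly parallel (67 to 69 mm apart) from there to x = 0, then a rounded end to x -32.6 mm. Origin at the centre of its underside, z up; starts flat on the bench, left of the fixture
- lift_2_edge (a point): middle of that lift's straight edge, at half its thickness
- lift_3: a leather heel lift, 65 x 68 mm, 10 mm thick, 30 g, one of three or four alike (absent: None); D-shaped: straight edge at x +32.6 mm (68 mm long), sides nearly parallel (67 to 69 mm apart) from there to x = 0, then a rounded end to x -32.6 mm. Origin at the centre of its underside, z up; starts flat on the bench, left of the fixture
- lift_3_edge (a point): middle of that lift's straight edge, at half its thickness
- lift_4: a leather heel lift, 65 x 68 mm, 10 mm thick, 30 g, one of three or four alike (absent: None); D-shaped: straight edge at x +32.6 mm (68 mm long), sides nearly parallel (67 to 69 mm apart) from there to x = 0, then a rounded end to x -32.6 mm. Origin at the centre of its underside, z up; starts flat on the bench, left of the fixture
- lift_4_edge (a point): middle of that lift's straight edge, at half its thickness
- tack_tin: round tin of tacks, 68 mm across, 24 mm high, bystander
- oiler: small brass oil can, 58 mm across, 125 mm high, bystander
- spool: brown thread spool, 40 mm across, 50 mm high, bystander
- brush_main: wide glue brush fixed at the right, an obstacle: it rests with its bristles on a sole block (312 x 144 mm, 84 mm high, with a black sole on it, at x 0.38 to 0.70, y -0.42 to -0.26 m) and its handle leans up to the left, its top 0.33 m above the bench at about x 0.48, y -0.26 m; its origin lies at the bristles
There are look-alikes about, which are no part of the job. What is shaped like the lift_2 but orange is not meant.

How it is judged:
By the outcome, as a careful person would: the job done as asked, in the order asked, and still so for the second after the job is handed in, with the robot touching nothing.
Of lift_1, lift_2, lift_3, lift_4 only 3 to 4 are there at a start; the rules pass over those that are not, and their reading is None.
At some moment in a run one of lift_1, lift_2, lift_3, lift_4 may be knocked a few centimetres aside while the robot is not near it.
Once in a run the grip may slacken for a moment while it holds something.
It also fails if it takes over 210 s, if anything falls off the work surface, if the arm or the gripper's body presses on something with over 40 N, if the wrist force passes 120 N, or if a joint passes its speed limit or range.

## Working session

There is one attempt and no reset: what is moved stays moved. The work goes in short steps, Python scripts to look and compute and a shell command to move; the robot and the scene stay as the last step left them, time stands still between calls to the robot, and variables do not carry over. Pictures are saved under pics/ and viewed, at most 14 in all, crops included, and the job is handed in when it is done.

```bash
mkdir -p pics; ls; cat > h.py <<'E'
import numpy as np, cv2
from scipy.spatial.transform import Rotation as R
from station import manip
def att(m):
    a=np.array(m["attitude"],float)
    return a if a.shape==(3,3) else R.from_quat(a).as_matrix()
def snap(n):
    m=manip.camera_model(n); p,d=manip.snapshot(n); return np.array(p),np.array(d),m
def rays(m,uv):
    uv=np.atleast_2d(np.array(uv,float))
    x=(uv[:,0]-m["cx"])/m["fx"]; y=(uv[:,1]-m["cy"])/m["fy"]
    a,b=x.copy(),y.copy()
    for _ in range(20):
        s=1+m["k1"]*(a*a+b*b); a,b=x/s,y/s
    return np.c_[a,-b,-np.ones_like(a)]@att(m).T   # depth-1 rays, world
def on_plane(m,uv,z):
    r=rays(m,uv); o=np.array(m["origin"]); return o+r*((z-o[2])/r[:,2])[:,None]
def cloud(m,d):
    v,u=np.mgrid[:d.shape[0],:d.shape[1]]
    r=rays(m,np.c_[u.ravel(),v.ravel()]); P=np.array(m["origin"])+r*d.reshape(-1,1)
    P[d.ravel()==0]=np.nan
    return P.reshape(d.shape+(3,))
def proj(m,P):
    c=(np.atleast_2d(P)-np.array(m["origin"]))@att(m); x=c[:,0]/-c[:,2]; y=-c[:,1]/-c[:,2]
    s=1+m["k1"]*(x*x+y*y); return np.c_[m["fx"]*x*s+m["cx"],m["fy"]*y*s+m["cy"]]
def save(n,p): cv2.imwrite("pics/%s.png"%n,p[...,::-1])
E
python3 - <<'E'
from h import *
for n in("scene","side","wrist"):
    p,d,m=snap(n); save(n+"0",p); np.savez("%s0.npz"%n,p=p,d=d); print(n,m["origin"],-att(m)[:,2],m["fx"])
s=manip.sense(); print(s["tcp_pos"],s["tool_rot"],s["t"])
E
```

```text
pics
scene [ 0.1768237  -0.58863948  0.89388261] [ 0.33335657  0.57645025 -0.74604189] 418.5302651548724
side [0.20236371 1.16979806 0.65306631] [ 0.24351653 -0.87400361 -0.4204966 ] 519.2613175865015
wrist [0.62388045 0.07025354 0.37372531] [-0.00238516 -0.27957663 -0.96012042] 358.06433808526583
[6.24577475e-01 8.92887402e-05 3.03144447e-01] [ 7.07130842e-01  7.07082208e-01 -4.90479565e-04 -6.94868321e-04] 0.15
```

View pics/scene0.png

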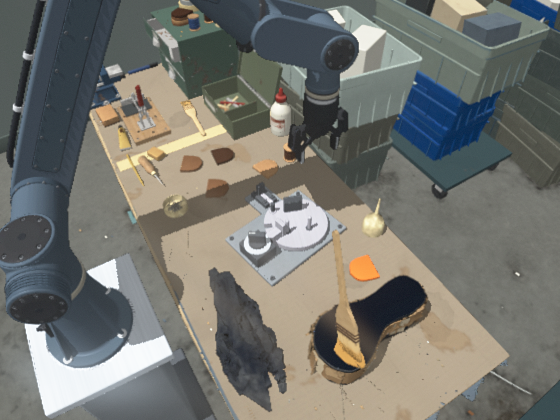

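View pics/side0.png

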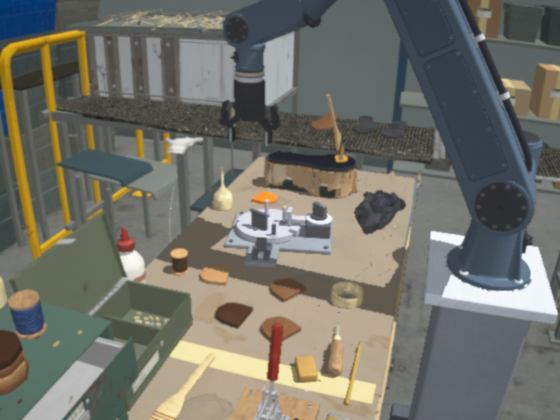

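The scene view shows the fixture at (285,235). Four brown D-shaped pieces lie left of it, at (191,164), (222,156), (217,187) and (265,166), and the orange look-alike is at (363,268). I'll enlarge the lift area and the fixture.

```bash
python3 - <<'E'
from h import *
z=np.load("scene0.npz");p,d=z["p"],z["d"]
a=cv2.resize(p[140:290,150:400],(800,480),interpolation=3)
save("crop1",a)
m=manip.camera_model("scene");P=cloud(m,d)
for u,v in[(191,164),(222,156),(217,187),(265,166),(156,153),(108,117),(363,268),(255,240),(265,198),(290,203),(310,222),(176,205),(289,153),(375,220)]:
    print((u,v),P[v,u].round(4),p[v,u])
w=np.load("wrist0.npz")["p"];save("w",w)
E
```

```text
(191, 164) [0.4248 0.3777 0.007 ] [151 112  81]
(222, 156) [0.5248 0.3616 0.0058] [91 68 53]
(217, 187) [0.4516 0.2414 0.0097] [93 70 55]
(265, 166) [0.6183 0.2489 0.0069] [218 170 121]
(156, 153) [0.3444 0.4718 0.0198] [224 184 119]
(108, 117) [0.2582 0.7422 0.0279] [223 174 122]
(363, 268) [ 0.6451 -0.2022  0.0076] [252 162  76]
(255, 240) [ 0.4345 -0.0308  0.0744] [101 104 102]
(265, 198) [0.543  0.1142 0.0291] [213 213 223]
(290, 203) [0.5745 0.0332 0.0674] [90 92 95]
(310, 222) [ 0.5882 -0.0426  0.0589] [129 127 133]
(176, 205) [0.3213 0.2427 0.0045] [84 80 72]
(289, 153) [0.6953 0.233  0.037 ] [62 46 37]
(375, 220) [ 0.7387 -0.1226  0.0553] [250 245 208]
```

View pics/crop1.png

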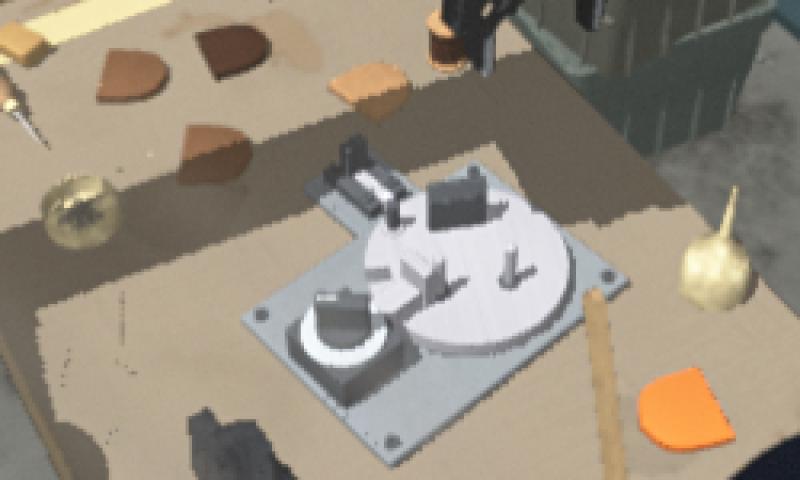

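View pics/wrist0.png

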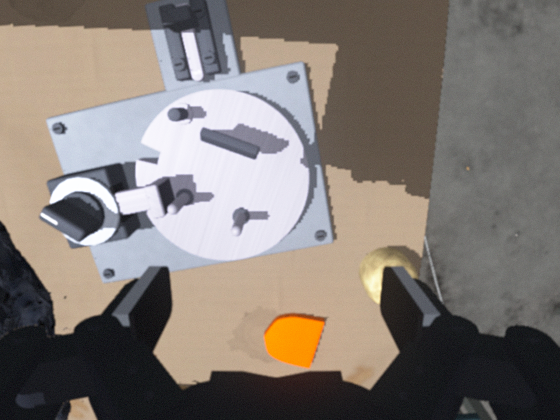

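The wrist view shows the fixture with plate corners at (47,118), (302,63), (333,240) and (103,283). The back plate is at (230,142), the pin at (180,113), the posts at (180,200) and (240,215), the keyway at (150,155), the bolt tab at (183,10) and the knob bar at (70,218). The orange D at (295,340) is the decoy.

Things that could be taken for a lift, scene pixels:
- **Brown D pieces:** (191,164), (222,156), (217,187) and (265,166). I take all four as lifts.
- **Rejected:** the orange D (363,268), the tan block (156,153) and the tan block (108,117).

The close crop confirms the four brown D shapes.

```bash
cat >> h.py <<'E'
def circ(q):
    A=np.c_[2*q,np.ones(len(q))]; s=np.linalg.lstsq(A,(q**2).sum(1),rcond=None)[0]
    return s[:2],np.sqrt(s[2]+s[:2]@s[:2])
E
python3 - <<'E'
from h import *
z=np.load("wrist0.npz");p,d=z["p"],z["d"];m=manip.camera_model("wrist");P=cloud(m,d)
# refined corners from plate edges: gather boundary samples by hand-picked corner pixels
C=on_plane(m,[(47,118),(302,63),(333,240),(103,283)],.012)[:,:2];print("corners",C.round(4))
for i in range(4):
    e=C[(i+1)%4]-C[i]; print(np.linalg.norm(e),np.degrees(np.arctan2(e[1],e[0])))
print("centre plate",C.mean(0))
Z=P[...,2];
print("Z samples",[ (k,Z[k[1],k[0]].round(4)) for k in [(270,170),(250,240),(200,160),(300,230),(120,250),(70,205),(295,345)]])
# table: white mask
g=cv2.cvtColor(p,cv2.COLOR_RGB2HSV); k=((g[...,2]>170)&(g[...,1]<40)).astype(np.uint8)
k[:80]=0;k[:,:130]=0
c=max(cv2.findContours(k,0,cv2.CHAIN_APPROX_NONE)[0],key=cv2.contourArea)[:,0]
q=on_plane(m,c,.0305)[:,:2]
for _ in range(8):
    o,r=circ(q); e=np.abs(np.linalg.norm(q-o,axis=1)-r); q=q[e<max(.001,np.percentile(e,80))]
print("table",o,r,len(q))
for n,uv,h in[("pintop",(180,113),.0625),("post1",(187,191),.0785),("post2",(243,212),.0785),("plateL",(203,130),.0815),("plateR",(257,153),.0815),("key",(150,157),.0305)]:
    w=on_plane(m,uv,h)[0,:2];v=w-o;print(n,w.round(4),np.linalg.norm(v).round(4),np.degrees(np.arctan2(v[1],v[0])).round(1), Z[uv[1]-2:uv[1]+3,uv[0]-2:uv[0]+3].max())
h=(Z>.055)&(Z<.1)
n,l,s,cc=cv2.connectedComponentsWithStats(h.astype(np.uint8))
for i in range(1,n):
    if s[i,4]>15:
        Q=P[l==i]; print(s[i],Q.mean(0).round(4),Q[:,2].max().round(4))
E
```

```text
corners [[ 0.3906  0.0597]
 [ 0.6483  0.1081]
 [ 0.6852 -0.0719]
 [ 0.4248 -0.1255]]
0.2622356675080384 10.651968645294378
0.18377645792263964 -78.4154020880224
0.2658902453997885 -168.37603957246253
0.1882636170006711 100.46174549048116
centre plate [ 0.53723465 -0.00739514]
Z samples [((270, 170), np.float64(0.0319)), ((250, 240), np.float64(0.0311)), ((200, 160), np.float64(0.0315)), ((300, 230), np.float64(0.0117)), ((120, 250), np.float64(0.0123)), ((70, 205), np.float64(0.0698)), ((295, 345), np.float64(0.0111))]
table [ 0.56044137 -0.00214304] 0.09525702218237132 185
pintop [0.542  0.0632] 0.0679 105.8 0.0638632655940326
post1 [ 0.5477 -0.0012] 0.0127 175.6 0.03623079905771098
post2 [ 0.5951 -0.0199] 0.0389 -27.1 0.03876698492455438
plateL [0.5648 0.0501] 0.0524 85.2 0.08341360242914414
plateR [0.6081 0.0314] 0.0583 35.1 0.08396103684081846
key [0.5013 0.0212] 0.0636 158.4 0.019984639978583518
[160   5  33  23 535] [0.5434 0.1401 0.0623] 0.0658
[167 107  16  15 179] [0.5371 0.0621 0.0624] 0.0649
[200 127  59  33 858] [0.585  0.0395 0.0801] 0.0849
[  39  177   80   68 3783] [ 0.4478 -0.0217  0.0699] 0.097
[145 180  40  39 891] [ 0.5223 -0.0113  0.0712] 0.0806
[231 219  13  17 171] [ 0.5887 -0.036   0.0721] 0.0807
[  0 288   6  51 156] [ 0.3284 -0.1416  0.0577] 0.0619
```

```bash
python3 - <<'E'
from h import *
z=np.load("wrist0.npz");p,d=z["p"],z["d"];m=manip.camera_model("wrist");P=cloud(m,d);Z=P[...,2]
o=np.array([.5706,-.0009])
k=((Z>.026)&(Z<.036)).astype(np.uint8)
k=cv2.morphologyEx(k,2,np.ones((3,3),np.uint8))
c=np.vstack([x[:,0] for x in cv2.findContours(k,1,cv2.CHAIN_APPROX_NONE)[0]])
q=on_plane(m,c,.0305)[:,:2]; q=q[np.abs(np.linalg.norm(q-o,axis=1)-.085)<.006]
for _ in range(6):
    o,r=circ(q); e=np.abs(np.linalg.norm(q-o,axis=1)-r); q=q[e<.002]
print("table",o,r,len(q))
# pin top
K=cv2.connectedComponentsWithStats(((Z>.055)&(Z<.1)).astype(np.uint8))
l=K[1]
pin=on_plane(m,np.argwhere(l==l[113,180])[:,::-1],.0625); print("pin",pin.mean(0))
for nm,(v,u),h in[("knobbar",(215,70),.094),("tab",(12,170),.0625),("plate",(142,230),.0815)]:
    i=l[v,u]; M=(l==i)&(Z>h-.006)
    uv=np.argwhere(M)[:,::-1]; Q=on_plane(m,uv,h)[:,:2]; 
    (c,s,a)=cv2.minAreaRect((Q*1000).astype(np.float32)); print(nm,i,len(Q),np.round(c,1),np.round(s,1),a)
    b=Q-Q.mean(0); w=np.linalg.svd(b,full_matrices=0)[2][0]; print(" dir",np.degrees(np.arctan2(w[1],w[0])))
# plate edges by line fit of depth mask 0.006..0.018
k=((Z>.006)).astype(np.uint8); 
for a,b in[((60,278-160),(290,66)),((302,68),(331,235)),((110,281),(320,242))]: pass
g=cv2.cvtColor(p,cv2.COLOR_RGB2HSV); print(g[250,120],g[290,120],g[100,100],g[90,60],g[60,260])
E
```

```text
table [ 0.56999601 -0.00158727] 0.08465549292814205 463
pin [0.53714425 0.06213246 0.0625    ]
knobbar 4 832 [442.8 -25.2] [17.  42.2] 56.65964126586914
 dir -32.726965916947236
tab 1 522 [543.4 140.1] [25.1 13.7] 9.109415054321289
 dir -169.52767835182078
plate 3 744 [585.3  40.1] [10.6 49.4] 69.52014923095703
 dir -20.504280695262462
[108  31 213] [ 16  59 108] [ 15  59 200] [ 15  61 196] [ 16  55 189]
```

```bash
cat >> h.py <<'E'
def pose():
    s=manip.sense(); r=R.from_quat(s["tool_rot"]).as_matrix(); 
    return np.array(s["tcp_pos"]),r,s
def th(): 
    _,r,_=pose(); return np.degrees(np.arctan2(r[1,1],r[0,1]))
def plan(pos,theta=None):
    """normalised dp (tool axes) and delta_rot to reach pos / tool-y world angle, tool pointing straight down"""
    p,r,s=pose(); d=r.T@(np.array(pos)-p)/.5
    print("t%.1f tcp"%s["t"],p.round(4),"th %.1f"%th(),"gap %.1fmm"%(85*s["finger_gap"]),"dp",d.round(4),"rows>=%.1f"%(np.linalg.norm(d)/.0833))
    if theta is not None:
        y=np.array([np.cos(np.radians(theta)),np.sin(np.radians(theta)),0]); x=np.array([-y[1],y[0],0])
        T=np.c_[x,y,[0,0,-1]]; v=R.from_matrix(r.T@T).as_rotvec()/(2*np.pi)
        print(" rot",v.round(4),"rows>=%.1f"%(np.linalg.norm(v)/.0198))
E
python3 -m crank '[{"dp":[0.031,-0.0437,0.06],"delta_rot":[0,0,0],"fingers":0.1},{"dp":[0.031,-0.0437,0.06],"delta_rot":[0,0,0],"fingers":0.1},{"dp":[0.031,-0.0437,0.06],"delta_rot":[0,0,0],"fingers":0.1},{"dp":[0.031,-0.0437,0.06],"delta_rot":[0,0,0],"fingers":0.1},{"dp":[0,0,0],"delta_rot":[0,0,-0.0194],"fingers":0.1},{"dp":[0,0,0],"delta_rot":[0,0,-0.0194],"fingers":0.1},{"dp":[0,0,0],"delta_rot":[0,0,-0.0194],"fingers":0.1},{"dp":[0,0,0],"delta_rot":[0,0,-0.0194],"fingers":0.1},{"dp":[0,0,0],"delta_rot":[0,0,0],"fingers":0.1}]'
python3 - <<'E'
from h import *
p,d,m=snap("wrist");save("w1",p)
plan([.5371,.0621,.109],28)
E
```

```text
t: 0.9
tcp_pos: [0.5375, 0.0621, 0.1836]
tool_rot: [0.515, 0.857, -0.0, -0.0]
force: [-0.6, -0.1, 1.3]
finger_gap: 0.555
gripper_force: 0.0
t0.9 tcp [0.5375 0.0621 0.1837] th 27.8 gap 46.3mm dp [ 0.0004 -0.0006  0.1494] rows>=1.8
 rot [-0.0001 -0.     -0.0006] rows>=0.0
```

View pics/w1.png

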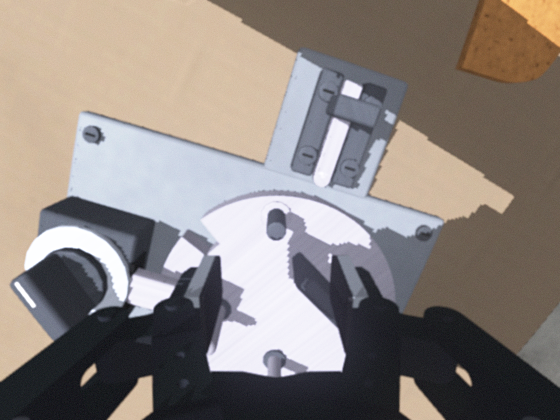

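The pin at (277,222) is centred between the fingers, and the back plate at (315,275) is clear of the right finger. I'll go down and grip.

```bash
python3 -m crank '[{"dp":[0,0,0.05],"delta_rot":[0,0,0],"fingers":0.1},{"dp":[0,0,0.05],"delta_rot":[0,0,0],"fingers":0.1},{"dp":[0,0,0.048],"delta_rot":[0,0,0],"fingers":0.1},{"dp":[0,0,0],"delta_rot":[0,0,0],"fingers":-1},{"dp":[0,0,0],"delta_rot":[0,0,0],"fingers":-1},{"dp":[0,0,0],"delta_rot":[0,0,0],"fingers":-1},{"dp":[0,0,0],"delta_rot":[0,0,0],"fingers":-1},{"dp":[0,0,0],"delta_rot":[0,0,0],"fingers":-1}]' 30
python3 - <<'E'
from h import *
p,r,s=pose(); o=np.array([.5703,-.0013]); print(s["t"],s["finger_gap"]*85,th())
# arc plan: keep the radius of the pin as now, turn by -59 deg in 10 rows of -5.9deg, shift-then-turn
v=p[:2]-o; a0=np.arctan2(v[1],v[0]); rad=np.hypot(*v); print(rad,np.degrees(a0),"turn needed",58.8-np.degrees(a0))
t=np.radians(5.9); q=R.from_rotvec([0,0,-t]).as_matrix()[:2,:2]; dw=q@v-v; print("row dp tool",(r.T@np.r_[dw,0]/.5).round(4),"rot z",5.9/360)
E
```

```text
t: 1.62
tcp_pos: [0.538, 0.062, 0.1107]
tool_rot: [0.516, 0.857, 0.0, 0.001]
force: [1.1, 0.6, -5.4]
finger_gap: 0.124
gripper_force: 29.6
1.6167 10.51160197505795 27.89812428794726
0.07106956679269753 117.07364415481818 turn needed -58.273644154818186
row dp tool [-0.001   0.0146  0.    ] rot z 0.01638888888888889
```

```bash
python3 -m crank '[{"dp":[-0.001,0.0146,0],"delta_rot":[0,0,0.0162],"fingers":-1},{"dp":[-0.001,0.0146,0],"delta_rot":[0,0,0.0162],"fingers":-1},{"dp":[-0.001,0.0146,0],"delta_rot":[0,0,0.0162],"fingers":-1},{"dp":[-0.001,0.0146,0],"delta_rot":[0,0,0.0162],"fingers":-1},{"dp":[-0.001,0.0146,0],"delta_rot":[0,0,0.0162],"fingers":-1},{"dp":[0,0,0],"delta_rot":[0,0,0],"fingers":-1}]'
python3 - <<'E'
from h import *
p,r,s=pose(); o=np.array([.5703,-.0013]); v=p[:2]-o; print(np.hypot(*v),np.degrees(np.arctan2(v[1],v[0])),th(),s["force"],s["finger_gap"]*85)
E
```

```text
t: 2.12
tcp_pos: [0.5743, 0.07, 0.1106]
tool_rot: [0.716, 0.699, 0.001, 0.001]
force: [-0.2, 2.3, -1.8]
finger_gap: 0.128
gripper_force: 30.3
0.07142118595466317 86.78698845013231 -1.3856684305443079 [-0.20419492  2.27424233 -1.84299033] 10.840779556961413
```

```bash
python3 -m crank '[{"dp":[-0.0006,0.014,0],"delta_rot":[0,0,0.0156],"fingers":-1},{"dp":[-0.0006,0.014,0],"delta_rot":[0,0,0.0156],"fingers":-1},{"dp":[-0.0006,0.014,0],"delta_rot":[0,0,0.0156],"fingers":-1},{"dp":[-0.0006,0.014,0],"delta_rot":[0,0,0.0156],"fingers":-1},{"dp":[-0.0006,0.014,0],"delta_rot":[0,0,0.0156],"fingers":-1},{"dp":[0,0,0],"delta_rot":[0,0,0],"fingers":-1}]'
python3 - <<'E'
from h import *
p,r,s=pose(); o=np.array([.5703,-.0013]); v=p[:2]-o; print(np.hypot(*v),np.degrees(np.arctan2(v[1],v[0])),th(),s["force"],s["finger_gap"]*85)
p,d,m=snap("wrist");save("w2",p);np.savez("w2.npz",p=p,d=d);P=cloud(m,d)
p,d,m=snap("scene");save("s2",cv2.resize(p[180:270,220:350],(780,540),interpolation=3))
E
```

```text
t: 2.62
tcp_pos: [0.6071, 0.0602, 0.1106]
tool_rot: [0.863, 0.505, 0.0, 0.001]
force: [-0.6, -0.3, -0.4]
finger_gap: 0.123
gripper_force: 30.5
0.07164810774368632 59.08979291724765 -29.313038574647646 [-0.62262145 -0.34427644 -0.38106159] 10.430365307308687
```

View pics/w2.png

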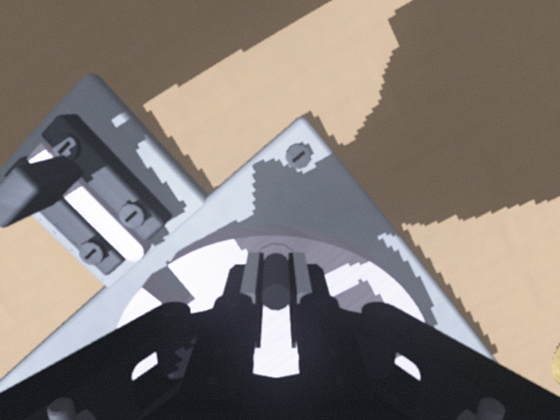

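The keyway (155,285) now points towards the bolt. I'll let go of the pin, lift and measure.

```bash
python3 -m crank '[{"dp":[0,0,0],"delta_rot":[0,0,0],"fingers":0},{"dp":[0,0,0],"delta_rot":[0,0,0],"fingers":0},{"dp":[0,0,0],"delta_rot":[0,0,0],"fingers":0},{"dp":[0,0,-0.07],"delta_rot":[0,0,0],"fingers":0},{"dp":[0,0,-0.07],"delta_rot":[0,0,0],"fingers":0.3},{"dp":[0,0,-0.07],"delta_rot":[0,0,0],"fingers":0.3},{"dp":[0,0,-0.07],"delta_rot":[0,0,0],"fingers":0.3},{"dp":[-0.05,0,-0.05],"delta_rot":[0,0,-0.019],"fingers":0.3},{"dp":[-0.06,0,0],"delta_rot":[0,0,-0.019],"fingers":0.3},{"dp":[-0.06,0,0],"delta_rot":[0,0,-0.019],"fingers":0.3},{"dp":[0,0,0],"delta_rot":[0,0,-0.019],"fingers":0.3},{"dp":[0,0,0],"delta_rot":[0,0,0],"fingers":0.3}]'
python3 - <<'E'
from h import *
p,d,m=snap("wrist");save("w3",p);np.savez("w3.npz",p=p,d=d);P=cloud(m,d);Z=P[...,2]
n,l,s,_=cv2.connectedComponentsWithStats(((Z>.052)&(Z<.1)).astype(np.uint8))
for i in range(1,n):
    if s[i,4]>40 and s[i,1]<330:
        Q=P[l==i]; zt=np.percentile(Q[:,2],95); Q=on_plane(m,np.argwhere((l==i)&(Z>zt-.008))[:,::-1],np.median(Q[Q[:,2]>zt-.008,2]))
        c,w,a=cv2.minAreaRect((Q[:,:2]*1000).astype(np.float32)); print(s[i],zt.round(4),Q.mean(0).round(4),np.round(c,1),np.round(w,1),round(a,1))
o=np.array([.5703,-.0013])
k=((Z>.026)&(Z<.036)).astype(np.uint8);k=cv2.morphologyEx(k,2,np.ones((3,3),np.uint8))
c=np.vstack([x[:,0] for x in cv2.findContours(k,1,cv2.CHAIN_APPROX_NONE)[0]])
q=on_plane(m,c,.0305)[:,:2]; Q=q[np.abs(np.linalg.norm(q-o,axis=1)-.085)<.006];q0=q
for _ in range(6):
    o,r=circ(Q); e=np.abs(np.linalg.norm(Q-o,axis=1)-r); Q=Q[e<.002]
print("table",o,r,len(Q))
v=q0-o; rr=np.hypot(*v.T); a=np.degrees(np.arctan2(v[:,1],v[:,0])); k=(rr<.078)&(rr>.0665)&(a>80)&(a<125)
print("keyway pts",np.c_[rr[k]*1000,a[k]].round(1).tolist()[:40])
plan([.5433,.1401,.2])
E
```

```text
t: 3.72
tcp_pos: [0.5743, -0.0189, 0.2756]
tool_rot: [0.719, 0.695, 0.0, 0.0]
force: [0.2, -0.1, -0.1]
finger_gap: 0.653
gripper_force: 0.0
[306  81  17  17 216] 0.0643 [0.6058 0.0609 0.063 ] [605.9  61.1] [11.7 11.4] 89.2
[ 307  128   33   66 1352] 0.0831 [0.6121 0.0088 0.0812] [611.9   8.1] [11.9 50.3] 11.9
[218 137  16  16 191] 0.0793 [0.5364 0.022  0.0774] [536.4  22. ] [8.9 9.1] 87.8
[  74  166  145   76 6369] 0.0948 [ 0.4427 -0.0252  0.0942] [442.8 -25.2] [17.4 42.3] 55.5
[239 205  14  20 214] 0.0794 [ 0.5485 -0.0348  0.0772] [548.5 -34.6] [10.8  8.7] 86.4
[   0  240   40  127 2854] 0.0867 [ 0.3357 -0.0978  0.0836] [338.6 -95.5] [41.9 15.1] 73.6
[ 447  265   46   46 1047] 0.0929 [ 0.7447 -0.1107  0.0921] [ 744.7 -110.9] [ 7. 17.] 45.7
table [ 0.5701427  -0.00153551] 0.08475487665732058 503
keyway pts [[73.9, 113.5], [74.3, 112.7], [73.2, 112.4], [72.8, 113.2], [73.1, 87.8], [73.9, 87.2], [73.1, 86.5], [72.3, 87.2], [77.8, 95.9], [77.0, 96.0], [76.2, 96.1], [75.5, 96.1], [74.7, 96.2], [73.7, 95.7], [72.9, 95.8], [72.1, 95.9], [71.3, 96.0], [70.5, 96.1], [69.7, 96.2], [68.8, 95.6], [68.0, 95.7], [67.2, 95.8], [66.8, 108.6], [67.6, 108.3], [68.7, 108.7], [69.4, 108.5], [69.7, 109.1], [70.8, 109.5], [71.5, 109.3], [72.0, 108.4], [72.7, 108.2], [73.5, 107.9], [74.2, 107.7], [75.3, 108.1], [76.0, 107.9], [77.1, 108.2], [77.8, 108.0]]
t3.8 tcp [ 0.5746 -0.018   0.2753] th -2.1 gap 55.2mm dp [ 0.3136 -0.0743  0.1506] rows>=4.3
```

View pics/w3.png

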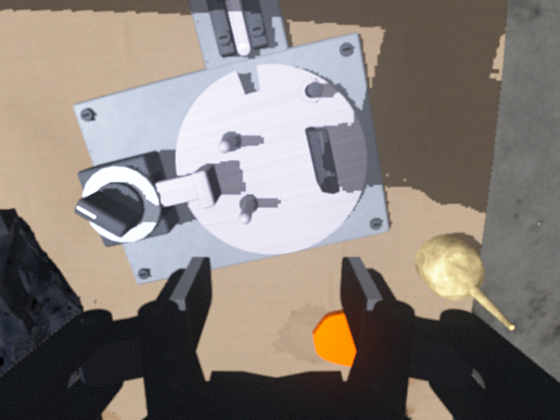

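```bash
python3 -m crank '[{"dp":[0.0627,-0.0149,0.03],"delta_rot":[0,0,0],"fingers":0.1},{"dp":[0.0627,-0.0149,0.03],"delta_rot":[0,0,0],"fingers":0.1},{"dp":[0.0627,-0.0149,0.03],"delta_rot":[0,0,0],"fingers":0.1},{"dp":[0.0627,-0.0149,0.03],"delta_rot":[0,0,0],"fingers":0.1},{"dp":[0.0627,-0.0149,0.03],"delta_rot":[0,0,0],"fingers":0.1}]' >/dev/null
python3 -m crank '[{"dp":[0,0,0],"delta_rot":[0,0,0.0195],"fingers":0},{"dp":[0,0,0],"delta_rot":[0,0,0.0195],"fingers":0},{"dp":[0,0,0],"delta_rot":[0,0,0.0195],"fingers":0},{"dp":[0,0,0],"delta_rot":[0,0,0.0195],"fingers":0},{"dp":[0,0,0],"delta_rot":[0,0,0.0195],"fingers":0},{"dp":[0,0,0],"delta_rot":[0,0,0.0195],"fingers":0},{"dp":[0,0,0],"delta_rot":[0,0,0.0195],"fingers":0},{"dp":[0,0,0],"delta_rot":[0,0,0.0195],"fingers":0},{"dp":[0,0,0],"delta_rot":[0,0,0.0195],"fingers":0},{"dp":[0,0,0],"delta_rot":[0,0,0.0195],"fingers":0},{"dp":[0,0,0],"delta_rot":[0,0,0.0195],"fingers":0},{"dp":[0,0,0],"delta_rot":[0,0,0],"fingers":0}]'
python3 - <<'E'
from h import *
plan([.5433,.1401,.109],-79.2)
p,d,m=snap("wrist");np.savez("w4.npz",p=p,d=d);P=cloud(m,d);Z=P[...,2];save("w4",p)
n,l,s,_=cv2.connectedComponentsWithStats(((Z>.045)&(Z<.075)).astype(np.uint8))
for i in range(1,n):
    if s[i,4]>40 and s[i,1]<330:
        Q=P[l==i]; zt=np.percentile(Q[:,2],95); Q=on_plane(m,np.argwhere((l==i)&(Z>zt-.006))[:,::-1],np.median(Q[Q[:,2]>zt-.006,2]))
        c,w,a=cv2.minAreaRect((Q[:,:2]*1000).astype(np.float32)); print(s[i],zt.round(4),np.round(c,1),np.round(w,1),round(a,1))
E
```

```text
t: 5.18
tcp_pos: [0.5427, 0.1415, 0.1997]
tool_rot: [0.996, 0.093, -0.0, -0.0]
force: [0.1, 0.6, 0.4]
finger_gap: 0.501
gripper_force: 0.0
t5.2 tcp [0.5427 0.1415 0.1997] th -79.3 gap 42.6mm dp [0.0007 0.003  0.1815] rows>=2.2
 rot [-0.     -0.     -0.0003] rows>=0.0
[409 133  30  23 532] 0.064 [606.   62.2] [12.7 11.8] 78.3
[460 149 100  19 589] 0.0745 [609.5  10.4] [ 9.1 50.1] 11.2
[266 197  19  44 806] 0.0641 [543.6 141.4] [24.4 11.1] 10.6
[516 244  41  32 530] 0.0741 [549.1 -32.7] [11.5 10.4] 72.3
[437 247  33  30 437] 0.0738 [537.9  24.4] [ 9.2 10.6] 55.9
[ 456  277   66   76 2421] 0.0747 [518.3  -9.1] [15.5 33.3] 8.7
```

```bash
python3 -m crank '[{"dp":[0,0.001,0.06],"delta_rot":[0,0,0],"fingers":0},{"dp":[0,0,0.06],"delta_rot":[0,0,0],"fingers":0},{"dp":[0,0,0.06],"delta_rot":[0,0,0],"fingers":0},{"dp":[0,0,0],"delta_rot":[0,0,0],"fingers":-1},{"dp":[0,0,0],"delta_rot":[0,0,0],"fingers":-1},{"dp":[0,0,0],"delta_rot":[0,0,0],"fingers":-1},{"dp":[0,0,0],"delta_rot":[0,0,0],"fingers":-1},{"dp":[0,0,0],"delta_rot":[0,0,0],"fingers":-1}]' 40
python3 -m crank '[{"dp":[0,0.009,0],"delta_rot":[0,0,0],"fingers":-1},{"dp":[0,0.009,0],"delta_rot":[0,0,0],"fingers":-1},{"dp":[0,0.009,0],"delta_rot":[0,0,0],"fingers":-1},{"dp":[0,0,0],"delta_rot":[0,0,0],"fingers":-1}]'
```

```text
t: 5.9
tcp_pos: [0.5429, 0.1402, 0.1104]
tool_rot: [0.996, 0.095, 0.0, -0.0]
force: [0.1, 1.6, -10.8]
finger_gap: 0.129
gripper_force: 42.0
t: 6.23
tcp_pos: [0.5458, 0.1255, 0.1103]
tool_rot: [0.996, 0.094, 0.0, 0.0]
force: [0.1, -1.9, -8.4]
finger_gap: 0.128
gripper_force: 42.4
```

```bash
python3 -m crank '[{"dp":[0,0.009,0],"delta_rot":[0,0,0],"fingers":-1},{"dp":[0,0.009,0],"delta_rot":[0,0,0],"fingers":-1},{"dp":[0,0.009,0],"delta_rot":[0,0,0],"fingers":-1},{"dp":[0,0.004,0],"delta_rot":[0,0,0],"fingers":-1},{"dp":[0,0.003,0],"delta_rot":[0,0,0],"fingers":-1},{"dp":[0,0,0],"delta_rot":[0,0,0],"fingers":-1}]'
```

```text
t: 6.73
tcp_pos: [0.548, 0.1136, 0.1104]
tool_rot: [0.996, 0.093, 0.0, -0.003]
force: [-0.1, 18.3, -5.0]
finger_gap: 0.128
gripper_force: 43.0
```

```bash
python3 -m crank '[{"dp":[0,0.003,0],"delta_rot":[0,0,0],"fingers":-1},{"dp":[0,0.003,0],"delta_rot":[0,0,0],"fingers":-1},{"dp":[0,0,0],"delta_rot":[0,0,0],"fingers":-1}]'
python3 -m crank '[{"dp":[0,0,0],"delta_rot":[0,0,0],"fingers":-0.2},{"dp":[0,0,0],"delta_rot":[0,0,0],"fingers":-0.2},{"dp":[0,0,0],"delta_rot":[0,0,0],"fingers":-0.2},{"dp":[0,0,-0.07],"delta_rot":[0,0,0],"fingers":-0.2},{"dp":[0,0,-0.07],"delta_rot":[0,0,0],"fingers":0.1},{"dp":[0,0,-0.07],"delta_rot":[0,0,0],"fingers":0.1},{"dp":[0,0,0],"delta_rot":[0,0,0],"fingers":0.1}]'
python3 - <<'E'
from h import *
p,d,m=snap("wrist");P=cloud(m,d);Z=P[...,2];save("w5",p);f=[]
n,l,s,_=cv2.connectedComponentsWithStats(((Z>.045)&(Z<.075)).astype(np.uint8))
for i in range(1,n):
    if s[i,4]>40 and s[i,1]<330:
        Q=P[l==i]; zt=np.percentile(Q[:,2],95); Q=on_plane(m,np.argwhere((l==i)&(Z>zt-.006))[:,::-1],np.median(Q[Q[:,2]>zt-.006,2]))
        c,w,a=cv2.minAreaRect((Q[:,:2]*1000).astype(np.float32)); print(s[i],zt.round(4),np.round(c,1),np.round(w,1),round(a,1))
print(th())
E
```

```text
t: 6.98
tcp_pos: [0.548, 0.1132, 0.1104]
tool_rot: [0.996, 0.092, 0.0, -0.005]
force: [-1.3, 28.8, -3.9]
finger_gap: 0.13
gripper_force: 43.4
t: 7.57
tcp_pos: [0.5535, 0.1059, 0.222]
tool_rot: [0.996, 0.094, 0.007, 0.001]
force: [1.3, -0.6, 0.8]
finger_gap: 0.552
gripper_force: 0.0
[344 138  24  21 358] 0.0641 [607.3  61.2] [12.2 11.2] 57.5
[392 153  91  18 386] 0.0746 [609.    7.1] [ 7.6 51. ] 8.8
[252 198  19  40 690] 0.0641 [548.7 114.1] [24.8 11.4] 10.4
[449 243  31  27 359] 0.0742 [548.7 -32.9] [9.1 9.6] 72.1
[374 244  22  26 274] 0.0742 [538.4  24.7] [ 5.8 10.3] 60.4
[ 395  272   55   46 1632] 0.0747 [518.3  -9.8] [14.6 31.9] 11.5
-79.24558590123779
```

The bolt is home: the tab moved 27.8 mm. Next I'll look at the lifts from above.

```bash
python3 - <<'E'
from h import *
plan([.46,.30,.36],-79.2)
E
```

```text
t7.6 tcp [0.5522 0.1058 0.2195] th -79.2 gap 46.7mm dp [-0.1056 -0.4152 -0.2833] rows>=6.2
 rot [ 0.0004 -0.0017 -0.0001] rows>=0.1
```

```bash
python3 -m crank '[{"dp":[-0.0151,-0.0593,-0.0405],"delta_rot":[0,0,0],"fingers":1},{"dp":[-0.0151,-0.0593,-0.0405],"delta_rot":[0,0,0],"fingers":1},{"dp":[-0.0151,-0.0593,-0.0405],"delta_rot":[0,0,0],"fingers":1},{"dp":[-0.0151,-0.0593,-0.0405],"delta_rot":[0,0,0],"fingers":1},{"dp":[-0.0151,-0.0593,-0.0405],"delta_rot":[0,0,0],"fingers":1},{"dp":[-0.0151,-0.0593,-0.0405],"delta_rot":[0,0,0],"fingers":1},{"dp":[-0.0151,-0.0593,-0.0405],"delta_rot":[0,0,0],"fingers":1},{"dp":[0,0,0],"delta_rot":[0,0,0],"fingers":1},{"dp":[0,0,0],"delta_rot":[0,0,0],"fingers":1}]'
python3 - <<'E'
from h import *
p,d,m=snap("wrist");save("w6",p);np.savez("w6.npz",p=p,d=d)
E
```

```text
t: 8.37
tcp_pos: [0.458, 0.3015, 0.3573]
tool_rot: [0.995, 0.096, 0.001, 0.0]
force: [-0.1, -0.5, -0.5]
finger_gap: 1.0
gripper_force: 0.0
```

View pics/w6.png

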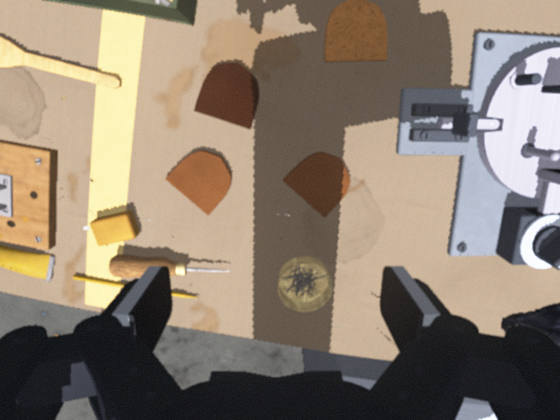

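The wrist view shows all four brown lifts, at (355,30), (228,95), (202,180) and (318,183). The tin is at (303,283).

```bash
cat >> h.py <<'E'
def lifts(p,d,m,zt=.010,verbose=1):
    """D-shaped blobs about 65x68 mm whose top is at zt: [(centre xy, yaw deg of straight-edge normal)]"""
    Z=cloud(m,d)[...,2]; k=((Z>zt-.005)&(Z<zt+.006)).astype(np.uint8)
    hsv=cv2.cvtColor(p,cv2.COLOR_RGB2HSV); k&=((hsv[...,1]>85)).astype(np.uint8)
    k=cv2.morphologyEx(k,cv2.MORPH_OPEN,np.ones((3,3),np.uint8)); out=[]
    for c in cv2.findContours(k,cv2.RETR_EXTERNAL,cv2.CHAIN_APPROX_NONE)[0]:
        if cv2.contourArea(c)<900: continue
        q=on_plane(m,c[:,0],zt)[:,:2]*1000
        ctr,sz,a=cv2.minAreaRect(q.astype(np.float32))
        ar=cv2.contourArea(q.astype(np.float32))
        if not(50<min(sz) and max(sz)<85): continue
        best=None
        for j in range(4):
            ang=np.radians(a+90*j); n=np.array([np.cos(ang),np.sin(ang)]); t=np.array([-n[1],n[0]])
            h=(sz[0] if j%2==0 else sz[1])/2
            b=(q-ctr)@n>h-3; w=np.ptp(((q-ctr)@t)[b])
            if best is None or w>best[0]: best=(w,np.degrees(ang),sz if j%2==0 else sz[::-1],b)
        e=q[best[3]]; v=np.linalg.svd(e-e.mean(0))[2][1] if len(e)>4 else None
        yaw=np.degrees(np.arctan2(v[1],v[0]));
        if np.cos(np.radians(yaw-best[1]))<0: yaw+=180
        yaw=(yaw+180)%360-180
        n=np.array([np.cos(np.radians(yaw)),np.sin(np.radians(yaw))]);t=np.array([-n[1],n[0]])
        px,py=q@n,q@t; cc=n*(px.max()+px.min())/2+t*(py.max()+py.min())/2
        out.append((cc/1000,yaw))
        if verbose: print("px",c[:,0].mean(0).round(),"c",cc.round(1),"yaw %.1f"%yaw,"size",np.ptp(px).round(1),np.ptp(py).round(1),"edge",best[0].round(1),"area",round(ar))
    return out
E
python3 - <<'E'
from h import *
z=np.load("w6.npz");m=manip.camera_model("wrist");lifts(z["p"],z["d"],m)
p,d,m=snap("scene");lifts(p,d,m)
print(manip.sense()["q"])
E
```

```text
px [320. 181.] c [451.6 242.3] yaw 148.6 size 64.5 69.3 edge 69.2 area 3778
px [202. 179.] c [427.5 380.8] yaw 147.3 size 64.8 67.0 edge 66.6 area 3644
px [228.  96.] c [530.4 365.5] yaw 172.9 size 64.1 66.2 edge 64.2 area 3497
px [356.  35.] c [619.6 241.8] yaw -167.5 size 62.0 69.3 edge 68.6 area 3680
[ 3.75605080e-01  3.64557676e-01  1.56362478e+00 -9.12943151e-04
  1.21547771e+00  1.75829700e+00]
```

```bash
python3 -m crank '[{"dp":[-0.0066,0.0147,0.06],"delta_rot":[0,0,-0.0192],"fingers":0.9},{"dp":[0,0,0.06],"delta_rot":[0,0,-0.0192],"fingers":0.9},{"dp":[0,0,0.06],"delta_rot":[0,0,-0.0192],"fingers":0.9},{"dp":[0,0,0.06],"delta_rot":[0,0,-0.0192],"fingers":0.9},{"dp":[0,0,0.06],"delta_rot":[0,0,-0.0192],"fingers":0.9},{"dp":[0,0,0],"delta_rot":[0,0,-0.0192],"fingers":0.9},{"dp":[0,0,0],"delta_rot":[0,0,-0.0192],"fingers":0.9},{"dp":[0,0,0],"delta_rot":[0,0,-0.0192],"fingers":0.9},{"dp":[0,0,0],"delta_rot":[0,0,-0.0192],"fingers":0.9},{"dp":[0,0,0],"delta_rot":[0,0,-0.0192],"fingers":0.9},{"dp":[0,0,0],"delta_rot":[0,0,-0.0192],"fingers":0.9}]' >/dev/null
python3 -m crank '[{"dp":[0,0,0],"delta_rot":[0,0,-0.0192],"fingers":0.9},{"dp":[0,0,0],"delta_rot":[0,0,-0.0192],"fingers":0.9},{"dp":[0,0,0],"delta_rot":[0,0,-0.0192],"fingers":0.9},{"dp":[0,0,0],"delta_rot":[0,0,-0.0192],"fingers":0.9},{"dp":[0,0,0],"delta_rot":[0,0,-0.0192],"fingers":0.9},{"dp":[0,0,0],"delta_rot":[0,0,-0.0192],"fingers":0.9},{"dp":[0,0,0],"delta_rot":[0,0,-0.0192],"fingers":0.9},{"dp":[0,0,0],"delta_rot":[0,0,-0.0192],"fingers":0.9},{"dp":[0,0,0],"delta_rot":[0,0,-0.0192],"fingers":0.9},{"dp":[0,0,0],"delta_rot":[0,0,0],"fingers":0.9}]'
python3 - <<'E'
from h import *
p,d,m=snap("wrist");lifts(p,d,m)
plan([.4448,.2465,.10],58.6)
E
```

```text
t: 10.22
tcp_pos: [0.4565, 0.2911, 0.2052]
tool_rot: [0.267, 0.964, -0.001, -0.001]
force: [-0.1, -0.4, 0.4]
finger_gap: 0.95
gripper_force: 0.0
px [322. 362.] c [600.7 250.6] yaw -37.4 size 53.1 79.1 edge 78.2 area 1982
px [223. 217.] c [451.7 243.3] yaw 149.0 size 64.8 68.5 edge 68.3 area 3815
px [406. 221.] c [530. 367.] yaw 172.7 size 67.1 67.1 edge 66.5 area 3702
px [367.  94.] c [427.8 382.6] yaw 148.0 size 64.7 68.1 edge 67.6 area 3693
t10.3 tcp [0.4565 0.2913 0.2054] th 58.8 gap 80.7mm dp [-0.0268 -0.0883  0.2109] rows>=2.8
 rot [-0.0004 -0.0002  0.0005] rows>=0.0
```

```bash
python3 -m crank '[{"dp":[-0.0067,-0.0219,0.0527],"delta_rot":[0,0,0],"fingers":0.9},{"dp":[-0.0067,-0.0219,0.0527],"delta_rot":[0,0,0],"fingers":0.9},{"dp":[-0.0067,-0.0219,0.0527],"delta_rot":[0,0,0],"fingers":0.9},{"dp":[-0.0067,-0.0216,0.0527],"delta_rot":[0,0,0],"fingers":0.9},{"dp":[0,0,0.04],"delta_rot":[0,0,0],"fingers":0.9},{"dp":[0,0,0.01],"delta_rot":[0,0,0],"fingers":0.9},{"dp":[0,0,0],"delta_rot":[0,0,0],"fingers":0.9},{"dp":[0,0,0],"delta_rot":[0,0,0],"fingers":0.9}]'
python3 - <<'E'
from h import *
plan([.4449,.2469,.066],58.8)
E
python3 -m crank '[{"dp":[0,0,0.008],"delta_rot":[0,0,0],"fingers":0.9},{"dp":[0,0,0],"delta_rot":[0,0,0],"fingers":0.9}]'
python3 -m crank '[{"dp":[0,0,0.006],"delta_rot":[0,0,0],"fingers":0.9},{"dp":[0,0,0],"delta_rot":[0,0,0],"fingers":0.9}]'
```

```text
t: 10.93
tcp_pos: [0.4459, 0.2485, 0.0763]
tool_rot: [0.267, 0.964, 0.0, 0.0]
force: [0.1, -0.6, -0.0]
finger_gap: 0.949
gripper_force: 0.0
t10.9 tcp [0.4459 0.2485 0.0763] th 59.0 gap 80.7mm dp [ 0.0001 -0.0039  0.0206] rows>=0.3
 rot [0.     0.     0.0005] rows>=0.0
t: 11.1
tcp_pos: [0.4461, 0.2491, 0.073]
tool_rot: [0.267, 0.964, 0.001, 0.001]
force: [0.7, -0.1, -0.4]
finger_gap: 0.95
gripper_force: 0.0
t: 11.27
tcp_pos: [0.4457, 0.249, 0.0697]
tool_rot: [0.267, 0.964, 0.0, 0.0]
force: [0.6, -1.0, 0.0]
finger_gap: 0.951
gripper_force: 0.0
```

```bash
python3 -m crank '[{"dp":[0,-0.004,0.008],"delta_rot":[0,0,0],"fingers":0.8},{"dp":[0,0,0],"delta_rot":[0,0,0],"fingers":0.8}]'
python3 -m crank '[{"dp":[0,0,0.004],"delta_rot":[0,0,0],"fingers":0.8},{"dp":[0,0,0],"delta_rot":[0,0,0],"fingers":0.8}]'
```

```text
t: 11.43
tcp_pos: [0.444, 0.2468, 0.065]
tool_rot: [0.267, 0.964, -0.0, -0.0]
force: [-0.9, -0.2, -0.2]
finger_gap: 0.9
gripper_force: 0.0
t: 11.6
tcp_pos: [0.4443, 0.247, 0.063]
tool_rot: [0.267, 0.964, -0.0, -0.0]
force: [0.7, 0.7, -0.5]
finger_gap: 0.901
gripper_force: 0.0
```

```bash
python3 -m crank '[{"dp":[0,0,-0.005],"delta_rot":[0,0,0],"fingers":0.8},{"dp":[0,0,0],"delta_rot":[0,0,0],"fingers":0.3},{"dp":[0,0,0],"delta_rot":[0,0,0],"fingers":0.3},{"dp":[0,0,0],"delta_rot":[0,0,0],"fingers":0.3},{"dp":[0,0,0],"delta_rot":[0,0,0],"fingers":0.3},{"dp":[0,0,0],"delta_rot":[0,0,0],"fingers":0.3},{"dp":[0,0,0],"delta_rot":[0,0,0],"fingers":0.3}]' 40
```

```text
t: 12.18
tcp_pos: [0.4446, 0.247, 0.0664]
tool_rot: [0.267, 0.964, 0.0, 0.0]
force: [0.2, -0.0, 6.0]
finger_gap: 0.774
gripper_force: 43.7
```

```bash
python3 -m crank '[{"dp":[0,0,-0.03],"delta_rot":[0,0,0],"fingers":0.3},{"dp":[0,0,-0.06],"delta_rot":[0,0,0],"fingers":0.3},{"dp":[0,0,-0.06],"delta_rot":[0,0,0.0192],"fingers":0.3},{"dp":[0,0,-0.06],"delta_rot":[0,0,0.0192],"fingers":0.3},{"dp":[0,0,-0.06],"delta_rot":[0,0,0.0192],"fingers":0.3},{"dp":[0,0,0],"delta_rot":[0,0,0.0192],"fingers":0.3},{"dp":[0,0,0],"delta_rot":[0,0,0.0192],"fingers":0.3},{"dp":[0,0,0],"delta_rot":[0,0,0.0192],"fingers":0.3},{"dp":[0,0,0],"delta_rot":[0,0,0.0192],"fingers":0.3},{"dp":[0,0,0],"delta_rot":[0,0,0.0192],"fingers":0.3},{"dp":[0,0,0],"delta_rot":[0,0,0.0192],"fingers":0.3},{"dp":[0,0,0],"delta_rot":[0,0,0.0192],"fingers":0.3}]'
python3 -m crank '[{"dp":[0,0,0],"delta_rot":[0,0,0.0192],"fingers":0.3},{"dp":[0,0,0],"delta_rot":[0,0,0.0192],"fingers":0.3},{"dp":[0,0,0],"delta_rot":[0,0,0.0192],"fingers":0.3},{"dp":[0,0,0],"delta_rot":[0,0,0.0192],"fingers":0.3},{"dp":[0,0,0],"delta_rot":[0,0,0.0192],"fingers":0.3},{"dp":[0,0,0],"delta_rot":[0,0,0.0192],"fingers":0.3},{"dp":[0,0,0],"delta_rot":[0,0,0.0192],"fingers":0.3},{"dp":[0,0,0],"delta_rot":[0,0,0.0192],"fingers":0.3},{"dp":[0,0,0],"delta_rot":[0,0,0.0192],"fingers":0.3},{"dp":[0,0,0],"delta_rot":[0,0,0.0192],"fingers":0.3},{"dp":[0,0,0],"delta_rot":[0,0,0],"fingers":0.3}]'
python3 - <<'E'
from h import *
plan([.5781,0,.2],-79.3)
p,d,m=snap("wrist");save("w7",p);lifts(p,d,m)
E
```

```text
t: 13.18
tcp_pos: [0.4442, 0.2469, 0.2007]
tool_rot: [0.768, 0.64, -0.0, -0.0]
force: [0.7, 0.1, -0.6]
finger_gap: 0.776
gripper_force: 45.3
t: 14.1
tcp_pos: [0.4442, 0.247, 0.2006]
tool_rot: [0.996, 0.093, -0.0, 0.0]
force: [-1.2, 0.6, -1.7]
finger_gap: 0.773
gripper_force: 45.3
t14.1 tcp [0.4442 0.247  0.2006] th -79.3 gap 65.7mm dp [0.1712 0.5351 0.0012] rows>=6.7
 rot [0.     0.0001 0.0001] rows>=0.0
px [ 96. 189.] c [428.9 381.8] yaw 148.1 size 67.1 68.2 edge 67.7 area 3822
px [127.  56.] c [531.2 366.2] yaw 172.6 size 64.8 68.2 edge 67.4 area 3685
```

View pics/w7.png

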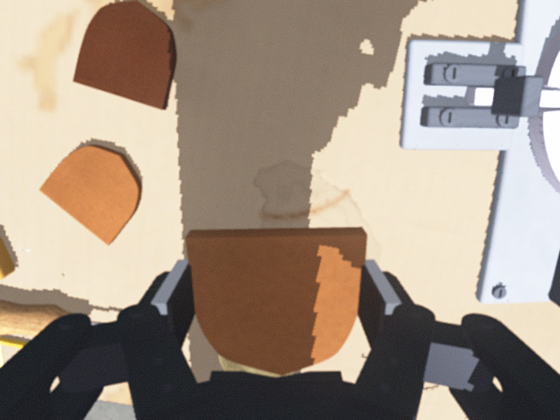

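The lift at (277,290) is held square, with its straight edge at row ~230 facing tool +x. I'll check its offset in the hand and then carry it over.

```bash
python3 - <<'E'
from h import *
p,r,s=pose();m=manip.camera_model("wrist")
for row in(228,237):
    for z in(p[2]-.066,p[2]-.056):
        q=on_plane(m,[(200,row),(350,row)],z); print(row,round(z,4),((q-p)@r*1000).round(1).tolist())
E
python3 -m crank '[{"dp":[0.0245,0.0764,0],"delta_rot":[0,0,0],"fingers":0.3},{"dp":[0.0245,0.0764,0],"delta_rot":[0,0,0],"fingers":0.3},{"dp":[0.0245,0.0764,0],"delta_rot":[0,0,0],"fingers":0.3},{"dp":[0.0245,0.0764,0],"delta_rot":[0,0,0],"fingers":0.3},{"dp":[0.0245,0.0764,0],"delta_rot":[0,0,0],"fingers":0.3},{"dp":[0.0245,0.0764,0],"delta_rot":[0,0,0],"fingers":0.3},{"dp":[0.0245,0.0764,0],"delta_rot":[0,0,0],"fingers":0.3},{"dp":[0,0,0],"delta_rot":[0,0,0],"fingers":0.3},{"dp":[0,0,0],"delta_rot":[0,0,0],"fingers":0.3}]'
python3 - <<'E'
from h import *
plan([.5781,0,.15],-79.3)
p,d,m=snap("wrist");P=cloud(m,d);Z=P[...,2];save("w8",p)
n,l,s,_=cv2.connectedComponentsWithStats(((Z>.074)&(Z<.09)).astype(np.uint8))
for i in range(1,n):
    if s[i,4]>40:
        Q=P[l==i]; c,w,a=cv2.minAreaRect((Q[:,:2]*1000).astype(np.float32)); print(s[i],np.round(c,1),np.round(w,1),round(a,1))
E
```

```text
228 0.1346 [[21.6, -30.0, 66.0], [21.5, 30.8, 66.0]]
228 0.1446 [[25.2, -27.8, 56.0], [25.1, 28.6, 56.0]]
237 0.1346 [[17.7, -30.3, 66.0], [17.6, 31.1, 66.0]]
237 0.1446 [[21.5, -28.0, 56.0], [21.5, 28.9, 56.0]]
t: 14.9
tcp_pos: [0.58, -0.0019, 0.2006]
tool_rot: [0.996, 0.094, 0.0, 0.0]
force: [-0.2, 0.2, -1.4]
finger_gap: 0.779
gripper_force: 45.3
t14.9 tcp [ 0.58   -0.0019  0.2006] th -79.3 gap 66.2mm dp [-0.0031 -0.0045  0.1012] rows>=1.2
 rot [ 0.     -0.0001  0.0001] rows>=0.0
[ 223  163   93   20 1711] [612.5   7.2] [11.9 49.9] 10.7
```

```bash
cat >> h.py <<'E'
def inhand(p,d,m,rows=(210,300)):
    """straight edge of the held lift in tool coordinates, by colour row transition and by depth"""
    P=cloud(m,d); t,r,s=pose(); T=(P-t)@r*1000
    for u in(215,250,300,335):
        c=T[rows[0]:rows[1],u]; k=np.where((c[:,2]>45)&(c[:,2]<72))[0]
        top=c[k][np.abs(c[k,2]-np.median(c[k,2]))<2.5] if len(k) else None
        print(u,"first row",rows[0]+k[0] if len(k) else None,"top z",np.median(c[k,2]).round(1) if len(k) else None,"edge x",c[k,0].max().round(1) if len(k) else None, "x at median-z max",top[:,0].max().round(1) if top is not None else None, "y",c[k[0],1].round(1) if len(k) else None)
E
python3 - <<'E'
from h import *
p,d,m=snap("wrist");inhand(p,d,m);save("w9",p[200:340,150:420].repeat(2,0).repeat(2,1))
E
```

```text
215 first row 229 top z 55.8 edge x 22.4 x at median-z max 22.4 y -22.3
250 first row 229 top z 55.8 edge x 22.7 x at median-z max 22.7 y -8.3
300 first row 228 top z 55.8 edge x 22.8 x at median-z max 22.8 y 11.7
335 first row 227 top z 55.8 edge x 23.1 x at median-z max 23.0 y 25.7
```

View pics/w9.png

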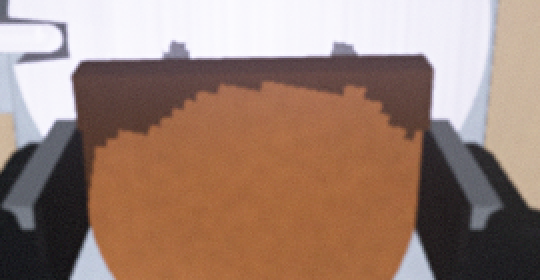

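The view shows the lift held, with its straight edge level just in front of the back plate and its posts. The measured edge offset is about 22.7 mm. I'll correct sideways and lower it in stages.

```bash
python3 -m crank '[{"dp":[0,-0.0047,0.03],"delta_rot":[0,0,0],"fingers":0.3},{"dp":[0,0,0.05],"delta_rot":[0,0,0],"fingers":0.3},{"dp":[0,0,0.02],"delta_rot":[0,0,0],"fingers":0.3},{"dp":[0,0,0],"delta_rot":[0,0,0],"fingers":0.3},{"dp":[0,0,0],"delta_rot":[0,0,0],"fingers":0.3}]'
python3 - <<'E'
from h import *
plan([.5796,.0004,.13],-79.3)
E
python3 -m crank '[{"dp":[0,0,0.015],"delta_rot":[0,0,0],"fingers":0.3},{"dp":[0,0,0.015],"delta_rot":[0,0,0],"fingers":0.3},{"dp":[0,0,0],"delta_rot":[0,0,0],"fingers":0.3}]'
```

```text
t: 15.42
tcp_pos: [0.5776, 0.004, 0.1504]
tool_rot: [0.995, 0.095, -0.001, -0.0]
force: [0.3, 0.0, -0.3]
finger_gap: 0.776
gripper_force: 45.3
t15.4 tcp [0.5776 0.004  0.1504] th -79.0 gap 65.9mm dp [0.0026 0.0078 0.0407] rows>=0.5
 rot [-0.0001  0.0003  0.0007] rows>=0.0
t: 15.67
tcp_pos: [0.578, 0.003, 0.135]
tool_rot: [0.996, 0.095, -0.001, -0.0]
force: [0.7, 0.6, -0.2]
finger_gap: 0.779
gripper_force: 45.2
```

```bash
python3 -m crank '[{"dp":[0,0,0],"delta_rot":[0,0,0],"fingers":0.3},{"dp":[0,0,0],"delta_rot":[0,0,0],"fingers":0.3},{"dp":[0,0,0],"delta_rot":[0,0,0],"fingers":0.3},{"dp":[0,0,0],"delta_rot":[0,0,0],"fingers":0.3}]'
python3 - <<'E'
from h import *
plan([.5796,.0004,.13],-79.3)
E
```

```text
t: 16.0
tcp_pos: [0.5787, 0.0027, 0.1361]
tool_rot: [0.996, 0.094, 0.0, 0.0]
force: [0.6, 0.4, -0.3]
finger_gap: 0.778
gripper_force: 45.3
t16.0 tcp [0.5787 0.0027 0.1361] th -79.2 gap 66.1mm dp [0.0009 0.0048 0.0122] rows>=0.2
 rot [ 0.     -0.0001  0.0004] rows>=0.0
```

```bash
python3 -m crank '[{"dp":[0.001,0.0045,0],"delta_rot":[0,0,0.0003],"fingers":0.3},{"dp":[0,0,0.015],"delta_rot":[0,0,0],"fingers":0.3},{"dp":[0,0,0.015],"delta_rot":[0,0,0],"fingers":0.3},{"dp":[0,0,0],"delta_rot":[0,0,0],"fingers":0.3},{"dp":[0,0,0],"delta_rot":[0,0,0],"fingers":0.3}]'
python3 -m crank '[{"dp":[0,0,0.015],"delta_rot":[0,0,0],"fingers":0.3},{"dp":[0,0,0.015],"delta_rot":[0,0,0],"fingers":0.3},{"dp":[0,0,0.012],"delta_rot":[0,0,0],"fingers":0.3},{"dp":[0,0,0],"delta_rot":[0,0,0],"fingers":0.3},{"dp":[0,0,0],"delta_rot":[0,0,0],"fingers":0.3}]'
```

```text
t: 16.42
tcp_pos: [0.5788, 0.0007, 0.1198]
tool_rot: [0.996, 0.093, -0.001, -0.0]
force: [0.0, -0.0, 0.4]
finger_gap: 0.774
gripper_force: 45.2
t: 16.83
tcp_pos: [0.579, 0.0007, 0.099]
tool_rot: [0.996, 0.093, -0.001, -0.0]
force: [0.0, -0.2, 0.9]
finger_gap: 0.778
gripper_force: 45.2
```

```bash
python3 -m crank '[{"dp":[0,0,0.004],"delta_rot":[0,0,0],"fingers":0.3},{"dp":[0,0,0],"delta_rot":[0,0,0],"fingers":0.3},{"dp":[0,0,0],"delta_rot":[0,0,0],"fingers":0.75},{"dp":[0,0,0],"delta_rot":[0,0,0],"fingers":0.75},{"dp":[0,0,0],"delta_rot":[0,0,0],"fingers":0.75},{"dp":[0,0,-0.06],"delta_rot":[0,0,0],"fingers":0.75},{"dp":[0,0,-0.07],"delta_rot":[0,0,0],"fingers":0.75},{"dp":[0,0,-0.07],"delta_rot":[0,0,0],"fingers":0.75},{"dp":[0,0,-0.07],"delta_rot":[0,0,0],"fingers":0.75},{"dp":[-0.07,0,0],"delta_rot":[0,0,0],"fingers":0.75},{"dp":[-0.07,0,0],"delta_rot":[0,0,0],"fingers":0.75},{"dp":[0,0,0],"delta_rot":[0,0,0],"fingers":0.75}]'
python3 - <<'E'
from h import *
p,d,m=snap("wrist");save("w10",p);np.savez("w10.npz",p=p,d=d);lifts(p,d,m,.0405);print(th(),pose()[0])
E
```

```text
t: 17.83
tcp_pos: [0.5022, -0.0113, 0.2324]
tool_rot: [0.996, 0.093, -0.006, -0.002]
force: [-1.3, 0.2, -0.8]
finger_gap: 0.875
gripper_force: 0.0
px [279.  95.] c [569.8  -2.7] yaw 12.2 size 63.1 66.8 edge 66.7 area 3552
-79.32783552230725 [ 0.50604629 -0.01178181  0.23279302]
```

View pics/w10.png

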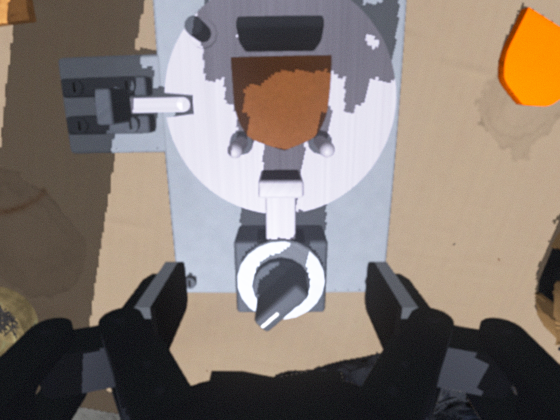

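Lift 1 is flat in the nest at (280,95), edge to the plate at (280,33) and rounded end between the posts at (237,148) and (323,146). On to the next.

```bash
python3 -m crank '[{"dp":[0.006,-0.0783,-0.005],"delta_rot":[0,0,0],"fingers":0.9},{"dp":[0.006,-0.0783,-0.005],"delta_rot":[0,0,0],"fingers":0.9},{"dp":[0.006,-0.0783,-0.005],"delta_rot":[0,0,0],"fingers":0.9},{"dp":[0.006,-0.0783,-0.005],"delta_rot":[0,0,0],"fingers":0.9},{"dp":[0.006,-0.0783,-0.005],"delta_rot":[0,0,0],"fingers":0.9},{"dp":[0.006,-0.0783,-0.005],"delta_rot":[0,0,0],"fingers":0.9},{"dp":[0.006,-0.0783,-0.005],"delta_rot":[0,0,0],"fingers":0.9},{"dp":[0.006,-0.0783,-0.005],"delta_rot":[0,0,-0.0192],"fingers":0.9},{"dp":[0,0,0],"delta_rot":[0,0,-0.0192],"fingers":0.9},{"dp":[0,0,0],"delta_rot":[0,0,-0.0192],"fingers":0.9},{"dp":[0,0,0],"delta_rot":[0,0,-0.0192],"fingers":0.9},{"dp":[0,0,0],"delta_rot":[0,0,-0.0192],"fingers":0.9}]' >/dev/null
python3 -m crank '[{"dp":[0,0,0],"delta_rot":[0,0,-0.0192],"fingers":0.9},{"dp":[0,0,0],"delta_rot":[0,0,-0.0192],"fingers":0.9},{"dp":[0,0,0],"delta_rot":[0,0,-0.0192],"fingers":0.9},{"dp":[0,0,0],"delta_rot":[0,0,-0.0192],"fingers":0.9},{"dp":[0,0,0],"delta_rot":[0,0,-0.0192],"fingers":0.9},{"dp":[0,0,0],"delta_rot":[0,0,-0.0192],"fingers":0.9},{"dp":[0,0,0],"delta_rot":[0,0,-0.0192],"fingers":0.9},{"dp":[0,0,0],"delta_rot":[0,0,-0.0192],"fingers":0.9},{"dp":[0,0,0],"delta_rot":[0,0,-0.0192],"fingers":0.9},{"dp":[0,0,0],"delta_rot":[0,0,-0.0192],"fingers":0.9}]' >/dev/null
python3 -m crank '[{"dp":[0,0,0],"delta_rot":[0,0,-0.0192],"fingers":0.9},{"dp":[0,0,0],"delta_rot":[0,0,-0.0192],"fingers":0.9},{"dp":[0,0,0],"delta_rot":[0,0,-0.0192],"fingers":0.9},{"dp":[0,0,0],"delta_rot":[0,0,-0.0192],"fingers":0.9},{"dp":[0,0,0],"delta_rot":[0,0,-0.0192],"fingers":0.9},{"dp":[0,0,0],"delta_rot":[0,0,0],"fingers":0.9},{"dp":[0,0,0],"delta_rot":[0,0,0],"fingers":0.9}]'
python3 - <<'E'
from h import *
p,d,m=snap("wrist")
for c,y in lifts(p,d,m):
    n=np.radians(y); plan([c[0]+.008*np.cos(n),c[1]+.008*np.sin(n),.08],((y-90)+180)%360-180)
E
```

```text
t: 20.3
tcp_pos: [0.4764, 0.3002, 0.2528]
tool_rot: [0.269, 0.963, 0.0, 0.0]
force: [-0.4, 0.0, -0.2]
finger_gap: 0.953
gripper_force: 0.0
px [299. 329.] c [621.1 243.7] yaw -167.2 size 67.4 70.9 edge 68.2 area 3918
px [369. 192.] c [530.  367.1] yaw 172.7 size 65.8 66.7 edge 66.4 area 3688
px [331.  80.] c [427.6 382.8] yaw 148.0 size 63.8 67.2 edge 66.9 area 3659
t20.4 tcp [0.4763 0.3001 0.2528] th 58.8 gap 81.0mm dp [-0.2945  0.0423  0.3456] rows>=5.5
 rot [ 0.000e+00  1.000e-04 -1.223e-01] rows>=6.2
t20.4 tcp [0.4763 0.3001 0.2528] th 58.8 gap 81.0mm dp [-0.0079  0.1637  0.3456] rows>=4.6
 rot [ 0.0001  0.0001 -0.0662] rows>=3.3
t20.4 tcp [0.4763 0.3001 0.2528] th 58.8 gap 81.0mm dp [0.1851 0.0911 0.3455] rows>=4.8
 rot [0.0001 0.     0.0021] rows>=0.1
```

```bash
python3 -m crank '[{"dp":[0.037,0.0182,0.0691],"delta_rot":[0,0,0.002],"fingers":0.9},{"dp":[0.037,0.0182,0.0691],"delta_rot":[0,0,0],"fingers":0.9},{"dp":[0.037,0.0182,0.0691],"delta_rot":[0,0,0],"fingers":0.9},{"dp":[0.037,0.0182,0.0691],"delta_rot":[0,0,0],"fingers":0.9},{"dp":[0.037,0.0182,0.0691],"delta_rot":[0,0,0],"fingers":0.9},{"dp":[0,0,0],"delta_rot":[0,0,0],"fingers":0.9},{"dp":[0,0,0],"delta_rot":[0,0,0],"fingers":0.9}]'
python3 - <<'E'
from h import *
plan([.428-.0068,.3824+.0042,.0655],58)
E
```

```text
t: 20.93
tcp_pos: [0.4193, 0.3871, 0.0776]
tool_rot: [0.273, 0.962, -0.002, -0.002]
force: [0.1, 0.6, 0.4]
finger_gap: 0.951
gripper_force: 0.0
t20.9 tcp [0.4193 0.3871 0.0776] th 58.3 gap 80.8mm dp [-0.0038  0.0013  0.0242] rows>=0.3
 rot [-0.0008 -0.0004  0.0008] rows>=0.1
```

```bash
python3 -m crank '[{"dp":[-0.003,0.001,0.012],"delta_rot":[0,0,0.0008],"fingers":0.9},{"dp":[0,0,0.011],"delta_rot":[0,0,0],"fingers":0.8},{"dp":[0,0,0],"delta_rot":[0,0,0],"fingers":0.8},{"dp":[0,0,0],"delta_rot":[0,0,0],"fingers":0.3},{"dp":[0,0,0],"delta_rot":[0,0,0],"fingers":0.3},{"dp":[0,0,0],"delta_rot":[0,0,0],"fingers":0.3},{"dp":[0,0,0],"delta_rot":[0,0,0],"fingers":0.3},{"dp":[0,0,0],"delta_rot":[0,0,0],"fingers":0.3},{"dp":[0,0,0],"delta_rot":[0,0,0],"fingers":0.3}]' 40
python3 -m crank '[{"dp":[0,0,-0.03],"delta_rot":[0,0,0],"fingers":0.3},{"dp":[0,0,-0.06],"delta_rot":[0,0,0],"fingers":0.3},{"dp":[0,0,-0.06],"delta_rot":[0,0,0.0192],"fingers":0.3},{"dp":[0,0,-0.06],"delta_rot":[0,0,0.0192],"fingers":0.3},{"dp":[0,0,-0.06],"delta_rot":[0,0,0.0192],"fingers":0.3},{"dp":[0,0,0],"delta_rot":[0,0,0.0192],"fingers":0.3},{"dp":[0,0,0],"delta_rot":[0,0,0.0192],"fingers":0.3},{"dp":[0,0,0],"delta_rot":[0,0,0.0192],"fingers":0.3},{"dp":[0,0,0],"delta_rot":[0,0,0.0192],"fingers":0.3},{"dp":[0,0,0],"delta_rot":[0,0,0.0192],"fingers":0.3},{"dp":[0,0,0],"delta_rot":[0,0,0.0192],"fingers":0.3},{"dp":[0,0,0],"delta_rot":[0,0,0.0192],"fingers":0.3}]'
python3 -m crank '[{"dp":[0,0,0],"delta_rot":[0,0,0.0192],"fingers":0.3},{"dp":[0,0,0],"delta_rot":[0,0,0.0192],"fingers":0.3},{"dp":[0,0,0],"delta_rot":[0,0,0.0192],"fingers":0.3},{"dp":[0,0,0],"delta_rot":[0,0,0.0192],"fingers":0.3},{"dp":[0,0,0],"delta_rot":[0,0,0.0192],"fingers":0.3},{"dp":[0,0,0],"delta_rot":[0,0,0.0192],"fingers":0.3},{"dp":[0,0,0],"delta_rot":[0,0,0.0192],"fingers":0.3},{"dp":[0,0,0],"delta_rot":[0,0,0.0192],"fingers":0.3},{"dp":[0,0,0],"delta_rot":[0,0,0.0192],"fingers":0.3},{"dp":[0,0,0],"delta_rot":[0,0,0.017],"fingers":0.3},{"dp":[0,0,0],"delta_rot":[0,0,0],"fingers":0.3}]'
python3 - <<'E'
from h import *
p,d,m=snap("wrist");inhand(p,d,m)
plan([.5793,.0,.2],-79.3)
E
```

```text
t: 21.68
tcp_pos: [0.4237, 0.3864, 0.0704]
tool_rot: [0.276, 0.961, 0.001, 0.001]
force: [0.1, -2.5, 6.9]
finger_gap: 0.748
gripper_force: 43.5
t: 22.68
tcp_pos: [0.4226, 0.3864, 0.2043]
tool_rot: [0.775, 0.632, 0.001, 0.0]
force: [0.0, -0.2, 0.5]
finger_gap: 0.747
gripper_force: 44.6
t: 23.6
tcp_pos: [0.4226, 0.3864, 0.2042]
tool_rot: [0.996, 0.09, 0.0, -0.0]
force: [-0.3, 0.1, -0.0]
finger_gap: 0.748
gripper_force: 44.6
215 first row 217 top z 59.6 edge x 25.9 x at median-z max 25.6 y -24.0
250 first row 217 top z 59.7 edge x 25.9 x at median-z max 25.5 y -9.5
300 first row 217 top z 59.7 edge x 25.9 x at median-z max 25.6 y 10.8
335 first row 216 top z 59.9 edge x 26.0 x at median-z max 25.7 y 25.3
t23.6 tcp [0.4226 0.3865 0.2041] th -79.4 gap 63.6mm dp [0.1657 0.8175 0.0081] rows>=10.0
 rot [-0.0001 -0.0001 -0.0002] rows>=0.0
```

```bash
python3 -m crank '[{"dp":[0.0162,0.0815,0],"delta_rot":[0,0,0],"fingers":0.3},{"dp":[0.0162,0.0815,0],"delta_rot":[0,0,0],"fingers":0.3},{"dp":[0.0162,0.0815,0],"delta_rot":[0,0,0],"fingers":0.3},{"dp":[0.0162,0.0815,0],"delta_rot":[0,0,0],"fingers":0.3},{"dp":[0.0162,0.0815,0],"delta_rot":[0,0,0],"fingers":0.3},{"dp":[0.0162,0.0815,0],"delta_rot":[0,0,0],"fingers":0.3},{"dp":[0.0162,0.0815,0],"delta_rot":[0,0,0],"fingers":0.3},{"dp":[0.0162,0.0815,0],"delta_rot":[0,0,0],"fingers":0.3},{"dp":[0.0162,0.0815,0],"delta_rot":[0,0,0],"fingers":0.3},{"dp":[0.0162,0.0815,0],"delta_rot":[0,0,0],"fingers":0.3},{"dp":[0,0,0.06],"delta_rot":[0,0,0],"fingers":0.3},{"dp":[0,0,0],"delta_rot":[0,0,0],"fingers":0.3}]'>/dev/null
python3 -m crank '[{"dp":[0,0,0],"delta_rot":[0,0,0],"fingers":0.3},{"dp":[0,0,0],"delta_rot":[0,0,0],"fingers":0.3},{"dp":[0,0,0],"delta_rot":[0,0,0],"fingers":0.3},{"dp":[0,0,0],"delta_rot":[0,0,0],"fingers":0.3}]'
python3 - <<'E'
from h import *
plan([.5775,-.0002,.155],-79.3)
p,d,m=snap("wrist");inhand(p,d,m)
E
```

```text
t: 24.98
tcp_pos: [0.5767, 0.0019, 0.1747]
tool_rot: [0.996, 0.093, 0.001, 0.0]
force: [-0.5, -0.4, -0.1]
finger_gap: 0.746
gripper_force: 44.6
t25.0 tcp [0.5767 0.0019 0.1747] th -79.4 gap 63.4mm dp [0.0007 0.0043 0.0395] rows>=0.5
 rot [ 0.0001 -0.0003 -0.0002] rows>=0.0
215 first row 217 top z 59.5 edge x 26.1 x at median-z max 25.8 y -23.8
250 first row 217 top z 59.7 edge x 26.1 x at median-z max 25.7 y -9.8
300 first row 217 top z 59.7 edge x 26.0 x at median-z max 25.7 y 10.6
335 first row 216 top z 59.9 edge x 26.1 x at median-z max 26.1 y 25.0
```

```bash
python3 -m crank '[{"dp":[0.0006,0.004,0.03],"delta_rot":[0,0,0],"fingers":0.3},{"dp":[0,0,0.02],"delta_rot":[0,0,0],"fingers":0.3},{"dp":[0,0,0],"delta_rot":[0,0,0],"fingers":0.3},{"dp":[0,0,0],"delta_rot":[0,0,0],"fingers":0.3},{"dp":[0,0,0],"delta_rot":[0,0,0],"fingers":0.3}]'
python3 - <<'E'
from h import *
plan([.5775,-.0002,.111],-79.3)
E
```

```text
t: 25.45
tcp_pos: [0.5773, -0.0009, 0.1488]
tool_rot: [0.996, 0.092, 0.0, 0.0]
force: [0.4, -0.1, -0.3]
finger_gap: 0.746
gripper_force: 44.6
t25.4 tcp [ 0.5773 -0.0009  0.1488] th -79.5 gap 63.4mm dp [ 0.0007 -0.0012  0.0755] rows>=0.9
 rot [ 0.     -0.     -0.0004] rows>=0.0
```

```bash
python3 -m crank '[{"dp":[0.0005,-0.001,0.015],"delta_rot":[0,0,0],"fingers":0.3},{"dp":[0,0,0.018],"delta_rot":[0,0,0],"fingers":0.3},{"dp":[0,0,0.018],"delta_rot":[0,0,0],"fingers":0.3},{"dp":[0,0,0.015],"delta_rot":[0,0,0],"fingers":0.3},{"dp":[0,0,0],"delta_rot":[0,0,0],"fingers":0.3},{"dp":[0,0,0],"delta_rot":[0,0,0],"fingers":0.3}]'
python3 -m crank '[{"dp":[0,0,0.007],"delta_rot":[0,0,0],"fingers":0.3},{"dp":[0,0,0],"delta_rot":[0,0,0],"fingers":0.3},{"dp":[0,0,0],"delta_rot":[0,0,0],"fingers":0.3}]'
```

```text
t: 25.95
tcp_pos: [0.5768, -0.0005, 0.1145]
tool_rot: [0.996, 0.092, -0.001, -0.0]
force: [0.4, -0.1, -0.0]
finger_gap: 0.748
gripper_force: 44.6
t: 26.2
tcp_pos: [0.5774, -0.0006, 0.1121]
tool_rot: [0.996, 0.092, 0.0, 0.0]
force: [0.1, 0.1, -0.6]
finger_gap: 0.748
gripper_force: 44.6
```

```bash
python3 -m crank '[{"dp":[0,0,0.003],"delta_rot":[0,0,0],"fingers":0.3},{"dp":[0,0,0],"delta_rot":[0,0,0],"fingers":0.75},{"dp":[0,0,0],"delta_rot":[0,0,0],"fingers":0.75},{"dp":[0,0,0],"delta_rot":[0,0,0],"fingers":0.75},{"dp":[0,0,-0.05],"delta_rot":[0,0,0],"fingers":0.75},{"dp":[0,0,-0.07],"delta_rot":[0,0,0],"fingers":0.75},{"dp":[0,0,-0.07],"delta_rot":[0,0,0],"fingers":0.75},{"dp":[0,0,-0.06],"delta_rot":[0,0,0],"fingers":0.75},{"dp":[-0.07,0,0],"delta_rot":[0,0,0],"fingers":0.75},{"dp":[-0.07,0,0],"delta_rot":[0,0,0],"fingers":0.75},{"dp":[0,0,0],"delta_rot":[0,0,0],"fingers":0.75},{"dp":[0,0,0],"delta_rot":[0,0,0],"fingers":0.75}]'
python3 - <<'E'
from h import *
p,d,m=snap("wrist");save("w11",p);lifts(p,d,m,.0505)
Z=cloud(m,d)[...,2]; print(Z[75:125:10,255:306:25].round(4))
E
```

```text
t: 27.2
tcp_pos: [0.506, -0.0131, 0.2357]
tool_rot: [0.996, 0.091, -0.001, -0.0]
force: [0.4, -0.7, 0.2]
finger_gap: 0.871
gripper_force: 0.0
px [278.  99.] c [571.2  -2.6] yaw 10.5 size 63.6 66.3 edge 65.4 area 3535
[[0.0503 0.0514 0.0516]
 [0.0524 0.0515 0.051 ]
 [0.0509 0.0521 0.0513]
 [0.0504 0.0518 0.0508]
 [0.0507 0.0507 0.0512]]
```

```bash
python3 -m crank '[{"dp":[0.0188,-0.0728,-0.004],"delta_rot":[0,0,0],"fingers":0.9},{"dp":[0.0188,-0.0728,-0.004],"delta_rot":[0,0,0],"fingers":0.9},{"dp":[0.0188,-0.0728,-0.004],"delta_rot":[0,0,0],"fingers":0.9},{"dp":[0.0188,-0.0728,-0.004],"delta_rot":[0,0,0],"fingers":0.9},{"dp":[0.0188,-0.0728,-0.004],"delta_rot":[0,0,0],"fingers":0.9},{"dp":[0.0188,-0.0728,-0.004],"delta_rot":[0,0,0],"fingers":0.9},{"dp":[0.0188,-0.0728,-0.004],"delta_rot":[0,0,0],"fingers":0.9},{"dp":[0.0188,-0.0728,-0.004],"delta_rot":[0,0,-0.0196],"fingers":0.9},{"dp":[0,0,0],"delta_rot":[0,0,-0.0196],"fingers":0.9},{"dp":[0,0,0],"delta_rot":[0,0,-0.0196],"fingers":0.9},{"dp":[0,0,0],"delta_rot":[0,0,-0.0196],"fingers":0.9},{"dp":[0,0,0],"delta_rot":[0,0,-0.0196],"fingers":0.9}]' >/dev/null
python3 -m crank '[{"dp":[0,0,0],"delta_rot":[0,0,-0.0196],"fingers":0.9},{"dp":[0,0,0],"delta_rot":[0,0,-0.0196],"fingers":0.9},{"dp":[0,0,0],"delta_rot":[0,0,-0.0196],"fingers":0.9},{"dp":[0,0,0],"delta_rot":[0,0,-0.0196],"fingers":0.9},{"dp":[0,0,0],"delta_rot":[0,0,-0.0196],"fingers":0.9},{"dp":[0,0,0],"delta_rot":[0,0,-0.0196],"fingers":0.9},{"dp":[0,0,0],"delta_rot":[0,0,-0.0196],"fingers":0.9},{"dp":[0,0,0],"delta_rot":[0,0,-0.0196],"fingers":0.9},{"dp":[0,0,0],"delta_rot":[0,0,-0.0196],"fingers":0.9},{"dp":[0,0,0],"delta_rot":[0,0,-0.0196],"fingers":0.9}]' >/dev/null
python3 -m crank '[{"dp":[0,0,0],"delta_rot":[0,0,-0.0196],"fingers":0.9},{"dp":[0,0,0],"delta_rot":[0,0,-0.0196],"fingers":0.9},{"dp":[0,0,0],"delta_rot":[0,0,-0.0196],"fingers":0.9},{"dp":[0,0,0],"delta_rot":[0,0,-0.0196],"fingers":0.9},{"dp":[0,0,0],"delta_rot":[0,0,-0.0196],"fingers":0.9},{"dp":[0,0,0],"delta_rot":[0,0,-0.0196],"fingers":0.9},{"dp":[0,0,0],"delta_rot":[0,0,-0.0196],"fingers":0.9},{"dp":[0,0,0],"delta_rot":[0,0,-0.0196],"fingers":0.9},{"dp":[0,0,0],"delta_rot":[0,0,0],"fingers":0.9},{"dp":[0,0,0],"delta_rot":[0,0,0],"fingers":0.9},{"dp":[0,0,0],"delta_rot":[0,0,0],"fingers":0.9}]'
python3 - <<'E'
from h import *
p,d,m=snap("wrist");save("w12",p)
for c,y in lifts(p,d,m):
    n=np.radians(y); plan([c[0]+.008*np.cos(n),c[1]+.008*np.sin(n),.08],((y-90)+180)%360-180)
E
```

```text
t: 30.0
tcp_pos: [0.5299, 0.2871, 0.2514]
tool_rot: [0.064, 0.998, 0.0, 0.0]
force: [0.0, 0.3, 0.3]
finger_gap: 0.95
gripper_force: 0.0
px [243. 277.] c [621.3 243.7] yaw -166.9 size 66.2 68.9 edge 67.9 area 3775
px [365. 168.] c [530.6 366.8] yaw 172.4 size 64.3 66.9 edge 66.8 area 3636
t30.1 tcp [0.5297 0.287  0.2514] th 82.7 gap 81.0mm dp [-0.1776 -0.0682  0.3429] rows>=4.7
 rot [ 0.      0.0001 -0.0567] rows>=2.9
t30.1 tcp [0.5297 0.287  0.2514] th 82.7 gap 81.0mm dp [0.0346 0.1586 0.3428] rows>=4.6
 rot [0.     0.0001 0.0007] rows>=0.0
```

```bash
python3 -m crank '[{"dp":[0.007,0.0317,0.0686],"delta_rot":[0,0,0],"fingers":0.9},{"dp":[0.007,0.0317,0.0686],"delta_rot":[0,0,0],"fingers":0.9},{"dp":[0.007,0.0317,0.0686],"delta_rot":[0,0,0],"fingers":0.9},{"dp":[0.007,0.0317,0.0686],"delta_rot":[0,0,0],"fingers":0.9},{"dp":[0.007,0.0317,0.0686],"delta_rot":[0,0,0],"fingers":0.9},{"dp":[0,0,0],"delta_rot":[0,0,0],"fingers":0.9},{"dp":[0,0,0],"delta_rot":[0,0,0],"fingers":0.9},{"dp":[0,0,0],"delta_rot":[0,0,0],"fingers":0.9},{"dp":[0,0,0],"delta_rot":[0,0,0],"fingers":0.9}]'
python3 - <<'E'
from h import *
plan([.5306-.0079,.3668+.001,.066],82.5)
E
```

```text
t: 30.8
tcp_pos: [0.5236, 0.3675, 0.0828]
tool_rot: [0.063, 0.998, 0.001, 0.002]
force: [0.4, -0.2, -0.6]
finger_gap: 0.951
gripper_force: 0.0
t30.8 tcp [0.5236 0.3675 0.0828] th 82.7 gap 80.8mm dp [0.002  0.0003 0.0335] rows>=0.4
 rot [0.0004 0.0007 0.0007] rows>=0.1
```

```bash
python3 -m crank '[{"dp":[0.001,0,0.018],"delta_rot":[0,0,0.0006],"fingers":0.8},{"dp":[0,0,0.014],"delta_rot":[0,0,0],"fingers":0.8},{"dp":[0,0,0],"delta_rot":[0,0,0],"fingers":0.8},{"dp":[0,0,0],"delta_rot":[0,0,0],"fingers":0.8},{"dp":[0,0,0],"delta_rot":[0,0,0],"fingers":0.8}]'
python3 -m crank '[{"dp":[0,0,0],"delta_rot":[0,0,0],"fingers":0.3},{"dp":[0,0,0],"delta_rot":[0,0,0],"fingers":0.3},{"dp":[0,0,0],"delta_rot":[0,0,0],"fingers":0.3},{"dp":[0,0,0],"delta_rot":[0,0,0],"fingers":0.3},{"dp":[0,0,0],"delta_rot":[0,0,0],"fingers":0.3},{"dp":[0,0,0],"delta_rot":[0,0,0],"fingers":0.3}]' 40
```

```text
t: 31.22
tcp_pos: [0.5215, 0.3674, 0.0643]
tool_rot: [0.065, 0.998, 0.0, 0.0]
force: [-0.7, -0.5, 0.3]
finger_gap: 0.904
gripper_force: 0.0
t: 31.72
tcp_pos: [0.5223, 0.368, 0.0667]
tool_rot: [0.065, 0.998, 0.001, 0.001]
force: [-1.7, -0.7, 12.3]
finger_gap: 0.748
gripper_force: 49.3
```

```bash
python3 -m crank '[{"dp":[0,0,-0.03],"delta_rot":[0,0,0],"fingers":0.3},{"dp":[0,0,-0.06],"delta_rot":[0,0,0],"fingers":0.3},{"dp":[0,0,-0.06],"delta_rot":[0,0,0.0195],"fingers":0.3},{"dp":[0,0,-0.06],"delta_rot":[0,0,0.0195],"fingers":0.3},{"dp":[0,0,-0.06],"delta_rot":[0,0,0.0195],"fingers":0.3},{"dp":[0,0,0],"delta_rot":[0,0,0.0195],"fingers":0.3},{"dp":[0,0,0],"delta_rot":[0,0,0.0195],"fingers":0.3},{"dp":[0,0,0],"delta_rot":[0,0,0.0195],"fingers":0.3},{"dp":[0,0,0],"delta_rot":[0,0,0.0195],"fingers":0.3},{"dp":[0,0,0],"delta_rot":[0,0,0.0195],"fingers":0.3},{"dp":[0,0,0],"delta_rot":[0,0,0.0195],"fingers":0.3},{"dp":[0,0,0],"delta_rot":[0,0,0.0195],"fingers":0.3}]'
python3 -m crank '[{"dp":[0,0,0],"delta_rot":[0,0,0.0195],"fingers":0.3},{"dp":[0,0,0],"delta_rot":[0,0,0.0195],"fingers":0.3},{"dp":[0,0,0],"delta_rot":[0,0,0.0195],"fingers":0.3},{"dp":[0,0,0],"delta_rot":[0,0,0.0195],"fingers":0.3},{"dp":[0,0,0],"delta_rot":[0,0,0.0195],"fingers":0.3},{"dp":[0,0,0],"delta_rot":[0,0,0.0195],"fingers":0.3},{"dp":[0,0,0],"delta_rot":[0,0,0.0195],"fingers":0.3},{"dp":[0,0,0],"delta_rot":[0,0,0.0195],"fingers":0.3},{"dp":[0,0,0],"delta_rot":[0,0,0.0195],"fingers":0.3},{"dp":[0,0,0],"delta_rot":[0,0,0.0195],"fingers":0.3},{"dp":[0,0,0],"delta_rot":[0,0,0.0195],"fingers":0.3},{"dp":[0,0,0],"delta_rot":[0,0,0.0195],"fingers":0.3}]'
python3 -m crank '[{"dp":[0,0,0],"delta_rot":[0,0,0.019],"fingers":0.3},{"dp":[0,0,0],"delta_rot":[0,0,0],"fingers":0.3},{"dp":[0,0,0],"delta_rot":[0,0,0],"fingers":0.3}]' >/dev/null
python3 - <<'E'
from h import *
p,d,m=snap("wrist");save("w13",p);inhand(p,d,m)
plan([.5780,.0,.2],-79.3)
E
```

```text
t: 32.72
tcp_pos: [0.5212, 0.3676, 0.1997]
tool_rot: [0.629, 0.777, 0.0, 0.0]
force: [-0.1, -0.3, -1.5]
finger_gap: 0.75
gripper_force: 44.6
t: 33.72
tcp_pos: [0.5212, 0.3676, 0.1996]
tool_rot: [0.988, 0.155, 0.0, -0.0]
force: [-0.6, 0.3, -0.0]
finger_gap: 0.749
gripper_force: 44.6
215 first row 230 top z 55.9 edge x 21.4 x at median-z max 21.2 y -23.7
250 first row 230 top z 56.1 edge x 21.3 x at median-z max 21.1 y -9.6
300 first row 230 top z 56.1 edge x 21.7 x at median-z max 21.4 y 10.4
335 first row 230 top z 56.0 edge x 21.9 x at median-z max 21.4 y 24.5
t34.0 tcp [0.5213 0.3676 0.1994] th -78.5 gap 63.7mm dp [-0.035   0.7431 -0.0013] rows>=8.9
 rot [-0.     -0.      0.0021] rows>=0.1
```

```bash
python3 -m crank '[{"dp":[0,0,0],"delta_rot":[0,0,0.0021],"fingers":0.3},{"dp":[-0.0018,0.0744,0],"delta_rot":[0,0,0],"fingers":0.3},{"dp":[-0.0018,0.0744,0],"delta_rot":[0,0,0],"fingers":0.3},{"dp":[-0.0018,0.0744,0],"delta_rot":[0,0,0],"fingers":0.3},{"dp":[-0.0018,0.0744,0],"delta_rot":[0,0,0],"fingers":0.3},{"dp":[-0.0018,0.0744,0],"delta_rot":[0,0,0],"fingers":0.3},{"dp":[-0.0018,0.0744,0],"delta_rot":[0,0,0],"fingers":0.3},{"dp":[-0.0018,0.0744,0],"delta_rot":[0,0,0],"fingers":0.3},{"dp":[-0.0018,0.0744,0],"delta_rot":[0,0,0],"fingers":0.3},{"dp":[-0.0018,0.0744,0],"delta_rot":[0,0,0],"fingers":0.3},{"dp":[-0.0018,0.0744,0],"delta_rot":[0,0,0],"fingers":0.3},{"dp":[0,0,0.05],"delta_rot":[0,0,0],"fingers":0.3}]'>/dev/null
python3 -m crank '[{"dp":[0,0,0],"delta_rot":[0,0,0],"fingers":0.3},{"dp":[0,0,0],"delta_rot":[0,0,0],"fingers":0.3},{"dp":[0,0,0],"delta_rot":[0,0,0],"fingers":0.3},{"dp":[0,0,0],"delta_rot":[0,0,0],"fingers":0.3},{"dp":[0,0,0],"delta_rot":[0,0,0],"fingers":0.3}]'
python3 - <<'E'
from h import *
plan([.5816,.0006,.15],-79.3)
p,d,m=snap("wrist");inhand(p,d,m)
E
```

```text
t: 35.43
tcp_pos: [0.5808, 0.0015, 0.1749]
tool_rot: [0.996, 0.093, 0.001, 0.0]
force: [-0.0, 0.1, -0.5]
finger_gap: 0.748
gripper_force: 44.6
t35.4 tcp [0.5808 0.0015 0.1749] th -79.3 gap 63.6mm dp [0.0012 0.002  0.0498] rows>=0.6
 rot [ 0.0001 -0.0002 -0.0001] rows>=0.0
215 first row 230 top z 56.0 edge x 21.3 x at median-z max 21.3 y -23.8
250 first row 230 top z 56.0 edge x 21.5 x at median-z max 21.5 y -9.8
300 first row 230 top z 56.0 edge x 21.7 x at median-z max 21.5 y 10.3
335 first row 230 top z 55.9 edge x 22.1 x at median-z max 22.1 y 24.4
```

```bash
python3 -m crank '[{"dp":[0.001,0.002,0.03],"delta_rot":[0,0,0],"fingers":0.3},{"dp":[0,0,0.02],"delta_rot":[0,0,0],"fingers":0.3},{"dp":[0,0,0],"delta_rot":[0,0,0],"fingers":0.3},{"dp":[0,0,0],"delta_rot":[0,0,0],"fingers":0.3},{"dp":[0,0,0],"delta_rot":[0,0,0],"fingers":0.3}]'
python3 - <<'E'
from h import *
plan([.5816,.0006,.1175],-79.3)
E
```

```text
t: 35.9
tcp_pos: [0.5814, -0.0004, 0.1492]
tool_rot: [0.996, 0.092, 0.0, 0.0]
force: [0.9, 0.3, 0.9]
finger_gap: 0.748
gripper_force: 44.6
t35.9 tcp [ 5.814e-01 -4.000e-04  1.492e-01] th -79.4 gap 63.6mm dp [ 0.0008 -0.002   0.0634] rows>=0.8
 rot [ 0.     -0.     -0.0004] rows>=0.0
```

```bash
python3 -m crank '[{"dp":[0.0006,-0.0015,0.015],"delta_rot":[0,0,0],"fingers":0.3},{"dp":[0,0,0.015],"delta_rot":[0,0,0],"fingers":0.3},{"dp":[0,0,0.015],"delta_rot":[0,0,0],"fingers":0.3},{"dp":[0,0,0.015],"delta_rot":[0,0,0],"fingers":0.3},{"dp":[0,0,0],"delta_rot":[0,0,0],"fingers":0.3},{"dp":[0,0,0],"delta_rot":[0,0,0],"fingers":0.3},{"dp":[0,0,0],"delta_rot":[0,0,0],"fingers":0.3}]'
```

```text
t: 36.48
tcp_pos: [0.5813, 0.0001, 0.1187]
tool_rot: [0.996, 0.092, -0.0, -0.0]
force: [-0.5, 0.3, -0.8]
finger_gap: 0.747
gripper_force: 44.6
```

```bash
python3 -m crank '[{"dp":[0,0,0.003],"delta_rot":[0,0,0],"fingers":0.3},{"dp":[0,0,0],"delta_rot":[0,0,0],"fingers":0.3},{"dp":[0,0,0],"delta_rot":[0,0,0],"fingers":0.75},{"dp":[0,0,0],"delta_rot":[0,0,0],"fingers":0.75},{"dp":[0,0,0],"delta_rot":[0,0,0],"fingers":0.75},{"dp":[0,0,-0.05],"delta_rot":[0,0,0],"fingers":0.75},{"dp":[0,0,-0.07],"delta_rot":[0,0,0],"fingers":0.75},{"dp":[0,0,-0.07],"delta_rot":[0,0,0],"fingers":0.75},{"dp":[0,0,-0.05],"delta_rot":[0,0,0],"fingers":0.75},{"dp":[-0.07,0,0],"delta_rot":[0,0,0],"fingers":0.75},{"dp":[-0.07,0,0],"delta_rot":[0,0,0],"fingers":0.75},{"dp":[0,0,0],"delta_rot":[0,0,0],"fingers":0.75}]'
python3 - <<'E'
from h import *
p,d,m=snap("wrist");save("w14",p);lifts(p,d,m,.0605)
Z=cloud(m,d)[...,2]; print(Z[75:125:10,255:306:25].round(4))
E
```

```text
t: 37.48
tcp_pos: [0.5042, -0.0116, 0.2369]
tool_rot: [0.996, 0.092, -0.006, -0.002]
force: [-1.5, 0.5, -0.7]
finger_gap: 0.873
gripper_force: 0.0
px [285. 101.] c [570.4  -6.6] yaw 65.1 size 54.8 61.5 edge 39.3 area 2251
[[0.061  0.0619 0.0619]
 [0.0603 0.0614 0.0602]
 [0.062  0.0619 0.0614]
 [0.0601 0.0617 0.0618]
 [0.0606 0.0618 0.0613]]
```

```bash
python3 -m crank '[{"dp":[0.0474,-0.0585,0],"delta_rot":[0,0,0],"fingers":0.9},{"dp":[0.0474,-0.0585,0],"delta_rot":[0,0,0],"fingers":0.9},{"dp":[0.0474,-0.0585,0],"delta_rot":[0,0,0],"fingers":0.9},{"dp":[0.0474,-0.0585,0],"delta_rot":[0,0,0],"fingers":0.9},{"dp":[0.0474,-0.0585,0],"delta_rot":[0,0,0],"fingers":0.9},{"dp":[0.0474,-0.0585,0],"delta_rot":[0,0,0],"fingers":0.9},{"dp":[0.0474,-0.0585,0],"delta_rot":[0,0,-0.0195],"fingers":0.9},{"dp":[0,0,0],"delta_rot":[0,0,-0.0195],"fingers":0.9},{"dp":[0,0,0],"delta_rot":[0,0,-0.0195],"fingers":0.9},{"dp":[0,0,0],"delta_rot":[0,0,-0.0195],"fingers":0.9},{"dp":[0,0,0],"delta_rot":[0,0,-0.0195],"fingers":0.9},{"dp":[0,0,0],"delta_rot":[0,0,-0.0195],"fingers":0.9}]' >/dev/null
python3 -m crank '[{"dp":[0,0,0],"delta_rot":[0,0,-0.0195],"fingers":0.9},{"dp":[0,0,0],"delta_rot":[0,0,-0.0195],"fingers":0.9},{"dp":[0,0,0],"delta_rot":[0,0,-0.0195],"fingers":0.9},{"dp":[0,0,0],"delta_rot":[0,0,-0.0195],"fingers":0.9},{"dp":[0,0,0],"delta_rot":[0,0,-0.0195],"fingers":0.9},{"dp":[0,0,0],"delta_rot":[0,0,-0.0195],"fingers":0.9},{"dp":[0,0,0],"delta_rot":[0,0,-0.0195],"fingers":0.9},{"dp":[0,0,0],"delta_rot":[0,0,-0.0195],"fingers":0.9},{"dp":[0,0,0],"delta_rot":[0,0,-0.0195],"fingers":0.9},{"dp":[0,0,0],"delta_rot":[0,0,-0.0195],"fingers":0.9},{"dp":[0,0,0],"delta_rot":[0,0,-0.0195],"fingers":0.9},{"dp":[0,0,0],"delta_rot":[0,0,-0.0195],"fingers":0.9}]' >/dev/null
python3 -m crank '[{"dp":[0,0,0],"delta_rot":[0,0,-0.0195],"fingers":0.9},{"dp":[0,0,0],"delta_rot":[0,0,-0.0195],"fingers":0.9},{"dp":[0,0,0],"delta_rot":[0,0,-0.0195],"fingers":0.9},{"dp":[0,0,0],"delta_rot":[0,0,-0.0195],"fingers":0.9},{"dp":[0,0,0],"delta_rot":[0,0,-0.0195],"fingers":0.9},{"dp":[0,0,0],"delta_rot":[0,0,-0.0195],"fingers":0.9},{"dp":[0,0,0],"delta_rot":[0,0,-0.0195],"fingers":0.9},{"dp":[0,0,0],"delta_rot":[0,0,-0.0195],"fingers":0.9},{"dp":[0,0,0],"delta_rot":[0,0,0],"fingers":0.9},{"dp":[0,0,0],"delta_rot":[0,0,0],"fingers":0.9},{"dp":[0,0,0],"delta_rot":[0,0,0],"fingers":0.9}]'
python3 - <<'E'
from h import *
p,d,m=snap("wrist");save("w15",p)
for c,y in lifts(p,d,m):
    n=np.radians(y); plan([c[0]+.008*np.cos(n),c[1]+.008*np.sin(n),.08],((y-90)+180)%360-180)
E
```

```text
t: 40.45
tcp_pos: [0.6385, 0.2191, 0.2374]
tool_rot: [-0.113, 0.994, 0.0, 0.0]
force: [0.1, 0.1, -0.2]
finger_gap: 0.951
gripper_force: 0.0
px [308. 170.] c [622.2 243.9] yaw -166.7 size 64.2 68.4 edge 67.9 area 3739
t40.5 tcp [0.6385 0.2191 0.2374] th 103.0 gap 81.0mm dp [0.0366 0.0555 0.3148] rows>=3.9
 rot [ 0.      0.     -0.0009] rows>=0.0
```

```bash
python3 -m crank '[{"dp":[0.0086,0.0138,0.075],"delta_rot":[0,0,-0.0005],"fingers":0.9},{"dp":[0.0086,0.0138,0.075],"delta_rot":[0,0,0],"fingers":0.9},{"dp":[0.0086,0.0138,0.075],"delta_rot":[0,0,0],"fingers":0.9},{"dp":[0.0086,0.0138,0.075],"delta_rot":[0,0,0],"fingers":0.9},{"dp":[0,0,0.01],"delta_rot":[0,0,0],"fingers":0.9},{"dp":[0,0,0],"delta_rot":[0,0,0],"fingers":0.8},{"dp":[0,0,0],"delta_rot":[0,0,0],"fingers":0.8},{"dp":[0,0,0],"delta_rot":[0,0,0],"fingers":0.8},{"dp":[0,0,0],"delta_rot":[0,0,0],"fingers":0.8}]'
python3 - <<'E'
from h import *
plan([.6220-.0078,.2438-.0018,.066],103.2)
E
```

```text
t: 41.25
tcp_pos: [0.6175, 0.2419, 0.0856]
tool_rot: [-0.115, 0.993, 0.0, 0.003]
force: [0.3, -0.8, 0.8]
finger_gap: 0.899
gripper_force: 0.0
t41.2 tcp [0.6175 0.2419 0.0856] th 103.2 gap 76.4mm dp [0.0066 0.0016 0.0391] rows>=0.5
 rot [-0.      0.0009  0.    ] rows>=0.0
```

```bash
python3 -m crank '[{"dp":[0.004,0.001,0.018],"delta_rot":[0,0,0],"fingers":0.8},{"dp":[0,0,0.014],"delta_rot":[0,0,0],"fingers":0.8},{"dp":[0,0,0],"delta_rot":[0,0,0],"fingers":0.8},{"dp":[0,0,0],"delta_rot":[0,0,0],"fingers":0.8},{"dp":[0,0,0],"delta_rot":[0,0,0],"fingers":0.8}]'
python3 - <<'E'
from h import *
plan([.6220-.0078,.2438-.0018,.066],103.2)
E
```

```text
t: 41.67
tcp_pos: [0.6131, 0.2419, 0.0663]
tool_rot: [-0.115, 0.993, -0.0, -0.0]
force: [-0.2, 0.2, 0.2]
finger_gap: 0.901
gripper_force: 0.0
t41.7 tcp [0.6131 0.2419 0.0663] th 103.2 gap 76.6mm dp [-0.0022 -0.0003  0.0007] rows>=0.0
 rot [-0.     -0.      0.0001] rows>=0.0
```

Now grip, lift and turn back. The total turn is 182.5°, or 0.507.

```bash
python3 -m crank '[{"dp":[-0.002,0,0],"delta_rot":[0,0,0],"fingers":0.8},{"dp":[0,0,0],"delta_rot":[0,0,0],"fingers":0.3},{"dp":[0,0,0],"delta_rot":[0,0,0],"fingers":0.3},{"dp":[0,0,0],"delta_rot":[0,0,0],"fingers":0.3},{"dp":[0,0,0],"delta_rot":[0,0,0],"fingers":0.3},{"dp":[0,0,0],"delta_rot":[0,0,0],"fingers":0.3},{"dp":[0,0,0],"delta_rot":[0,0,0],"fingers":0.3}]' 40
python3 -m crank '[{"dp":[0,0,-0.03],"delta_rot":[0,0,0],"fingers":0.3},{"dp":[0,0,-0.06],"delta_rot":[0,0,0],"fingers":0.3},{"dp":[0,0,-0.06],"delta_rot":[0,0,0.0195],"fingers":0.3},{"dp":[0,0,-0.06],"delta_rot":[0,0,0.0195],"fingers":0.3},{"dp":[0,0,-0.06],"delta_rot":[0,0,0.0195],"fingers":0.3},{"dp":[0,0,0],"delta_rot":[0,0,0.0195],"fingers":0.3},{"dp":[0,0,0],"delta_rot":[0,0,0.0195],"fingers":0.3},{"dp":[0,0,0],"delta_rot":[0,0,0.0195],"fingers":0.3},{"dp":[0,0,0],"delta_rot":[0,0,0.0195],"fingers":0.3},{"dp":[0,0,0],"delta_rot":[0,0,0.0195],"fingers":0.3},{"dp":[0,0,0],"delta_rot":[0,0,0.0195],"fingers":0.3},{"dp":[0,0,0],"delta_rot":[0,0,0.0195],"fingers":0.3}]'
python3 -m crank '[{"dp":[0,0,0],"delta_rot":[0,0,0.0195],"fingers":0.3},{"dp":[0,0,0],"delta_rot":[0,0,0.0195],"fingers":0.3},{"dp":[0,0,0],"delta_rot":[0,0,0.0195],"fingers":0.3},{"dp":[0,0,0],"delta_rot":[0,0,0.0195],"fingers":0.3},{"dp":[0,0,0],"delta_rot":[0,0,0.0195],"fingers":0.3},{"dp":[0,0,0],"delta_rot":[0,0,0.0195],"fingers":0.3},{"dp":[0,0,0],"delta_rot":[0,0,0.0195],"fingers":0.3},{"dp":[0,0,0],"delta_rot":[0,0,0.0195],"fingers":0.3},{"dp":[0,0,0],"delta_rot":[0,0,0.0195],"fingers":0.3},{"dp":[0,0,0],"delta_rot":[0,0,0.0195],"fingers":0.3},{"dp":[0,0,0],"delta_rot":[0,0,0.0195],"fingers":0.3},{"dp":[0,0,0],"delta_rot":[0,0,0.0195],"fingers":0.3}]'
python3 -m crank '[{"dp":[0,0,0],"delta_rot":[0,0,0.0195],"fingers":0.3},{"dp":[0,0,0],"delta_rot":[0,0,0.0195],"fingers":0.3},{"dp":[0,0,0],"delta_rot":[0,0,0.0195],"fingers":0.3},{"dp":[0,0,0],"delta_rot":[0,0,0.0195],"fingers":0.3},{"dp":[0,0,0],"delta_rot":[0,0,0],"fingers":0.3},{"dp":[0,0,0],"delta_rot":[0,0,0],"fingers":0.3}]'
python3 - <<'E'
from h import *
p,d,m=snap("wrist");save("w16",p);inhand(p,d,m)
plan([.5780,.0,.2],-79.3)
E
```

```text
t: 42.25
tcp_pos: [0.6147, 0.2423, 0.067]
tool_rot: [-0.115, 0.993, 0.0, 0.001]
force: [1.0, 0.2, 4.1]
finger_gap: 0.766
gripper_force: 44.5
t: 43.25
tcp_pos: [0.6133, 0.2421, 0.2019]
tool_rot: [0.479, 0.878, -0.001, -0.001]
force: [-0.4, 0.9, -0.4]
finger_gap: 0.76
gripper_force: 44.5
t: 44.25
tcp_pos: [0.6133, 0.2421, 0.2018]
tool_rot: [0.944, 0.329, -0.001, -0.0]
force: [0.6, 0.9, 0.3]
finger_gap: 0.762
gripper_force: 44.5
t: 44.75
tcp_pos: [0.6136, 0.2421, 0.2018]
tool_rot: [0.995, 0.095, -0.0, 0.0]
force: [-0.9, 0.4, 0.4]
finger_gap: 0.765
gripper_force: 44.5
215 first row 228 top z 56.2 edge x 22.3 x at median-z max 22.2 y -23.5
250 first row 228 top z 56.4 edge x 22.3 x at median-z max 22.0 y -9.6
300 first row 228 top z 56.4 edge x 22.4 x at median-z max 22.4 y 10.4
335 first row 228 top z 56.4 edge x 22.1 x at median-z max 21.8 y 24.5
t44.8 tcp [0.6137 0.2421 0.2017] th -79.1 gap 64.7mm dp [-0.1617  0.462   0.0036] rows>=5.9
 rot [0.     0.0001 0.0006] rows>=0.0
```

```bash
python3 -m crank '[{"dp":[-0.022,0.0661,0],"delta_rot":[0,0,0.0005],"fingers":0.3},{"dp":[-0.022,0.0661,0],"delta_rot":[0,0,0],"fingers":0.3},{"dp":[-0.022,0.0661,0],"delta_rot":[0,0,0],"fingers":0.3},{"dp":[-0.022,0.0661,0],"delta_rot":[0,0,0],"fingers":0.3},{"dp":[-0.022,0.0661,0],"delta_rot":[0,0,0],"fingers":0.3},{"dp":[-0.022,0.0661,0],"delta_rot":[0,0,0],"fingers":0.3},{"dp":[-0.022,0.0661,0],"delta_rot":[0,0,0],"fingers":0.3},{"dp":[0,0,0.05],"delta_rot":[0,0,0],"fingers":0.3},{"dp":[0,0,0],"delta_rot":[0,0,0],"fingers":0.3},{"dp":[0,0,0],"delta_rot":[0,0,0],"fingers":0.3},{"dp":[0,0,0],"delta_rot":[0,0,0],"fingers":0.3},{"dp":[0,0,0],"delta_rot":[0,0,0],"fingers":0.3}]'
python3 - <<'E'
from h import *
plan([.5809,.0004,.15],-79.3)
p,d,m=snap("wrist");inhand(p,d,m)
E
```

```text
t: 45.8
tcp_pos: [0.5813, 0.0017, 0.1773]
tool_rot: [0.996, 0.093, 0.001, 0.0]
force: [0.3, 0.4, -0.7]
finger_gap: 0.766
gripper_force: 44.6
t45.8 tcp [0.5813 0.0017 0.1773] th -79.3 gap 65.1mm dp [-0.0014  0.0025  0.0547] rows>=0.7
 rot [ 0.     -0.0002 -0.    ] rows>=0.0
215 first row 228 top z 56.3 edge x 22.8 x at median-z max 22.5 y -23.4
250 first row 228 top z 56.4 edge x 22.5 x at median-z max 22.3 y -9.5
300 first row 228 top z 56.3 edge x 22.5 x at median-z max 22.5 y 10.5
335 first row 228 top z 56.6 edge x 22.1 x at median-z max 21.9 y 24.6
```

```bash
python3 -m crank '[{"dp":[-0.001,0.0022,0.03],"delta_rot":[0,0,0],"fingers":0.3},{"dp":[0,0,0.022],"delta_rot":[0,0,0],"fingers":0.3},{"dp":[0,0,0],"delta_rot":[0,0,0],"fingers":0.3},{"dp":[0,0,0],"delta_rot":[0,0,0],"fingers":0.3},{"dp":[0,0,0],"delta_rot":[0,0,0],"fingers":0.3}]'
python3 - <<'E'
from h import *
plan([.5809,.0004,.128],-79.3)
E
```

```text
t: 46.27
tcp_pos: [0.5808, -0.0002, 0.1507]
tool_rot: [0.996, 0.092, 0.0, 0.0]
force: [0.2, 0.1, 0.4]
finger_gap: 0.762
gripper_force: 44.6
t46.3 tcp [ 5.808e-01 -2.000e-04  1.507e-01] th -79.4 gap 64.8mm dp [ 0.0005 -0.0012  0.0454] rows>=0.5
 rot [ 0.     -0.     -0.0003] rows>=0.0
```

```bash
python3 -m crank '[{"dp":[0.0004,-0.001,0.015],"delta_rot":[0,0,0],"fingers":0.3},{"dp":[0,0,0.015],"delta_rot":[0,0,0],"fingers":0.3},{"dp":[0,0,0.013],"delta_rot":[0,0,0],"fingers":0.3},{"dp":[0,0,0],"delta_rot":[0,0,0],"fingers":0.3},{"dp":[0,0,0],"delta_rot":[0,0,0],"fingers":0.3},{"dp":[0,0,0],"delta_rot":[0,0,0],"fingers":0.3}]'
```

```text
t: 46.77
tcp_pos: [0.5805, -0.0, 0.1288]
tool_rot: [0.996, 0.092, -0.0, -0.0]
force: [0.3, 0.6, 0.1]
finger_gap: 0.767
gripper_force: 44.6
```

```bash
python3 -m crank '[{"dp":[0,0,0.003],"delta_rot":[0,0,0],"fingers":0.3},{"dp":[0,0,0],"delta_rot":[0,0,0],"fingers":0.3},{"dp":[0,0,0],"delta_rot":[0,0,0],"fingers":0.75},{"dp":[0,0,0],"delta_rot":[0,0,0],"fingers":0.75},{"dp":[0,0,0],"delta_rot":[0,0,0],"fingers":0.75},{"dp":[0,0,-0.05],"delta_rot":[0,0,0],"fingers":0.75},{"dp":[0,0,-0.07],"delta_rot":[0,0,0],"fingers":0.75},{"dp":[0,0,-0.07],"delta_rot":[0,0,0],"fingers":0.75},{"dp":[0,0,-0.04],"delta_rot":[0,0,0],"fingers":0.75},{"dp":[-0.07,0,0],"delta_rot":[0,0,0],"fingers":0.75},{"dp":[-0.07,0,0],"delta_rot":[0,0,0],"fingers":0.75},{"dp":[0,0,0],"delta_rot":[0,0,0],"fingers":0.75}]'
python3 - <<'E'
from h import *
p,d,m=snap("wrist");save("w17",p);np.savez("w17.npz",p=p,d=d);lifts(p,d,m,.0705)
P=cloud(m,d);Z=P[...,2]; print(Z[75:125:10,255:306:25].round(4))
l=cv2.connectedComponentsWithStats(((Z>.085)&(Z<.105)).astype(np.uint8))
for i in range(1,l[0]):
    if l[2][i,4]>100:
        Q=on_plane(m,np.argwhere(l[1]==i)[:,::-1],.094)[:,:2]; c,w,a=cv2.minAreaRect((Q*1000).astype(np.float32)); print(l[2][i],np.round(c,1),np.round(w,1),a)
print(pose()[0],th())
E
```

```text
t: 47.77
tcp_pos: [0.5033, -0.0117, 0.2417]
tool_rot: [0.996, 0.092, -0.006, -0.002]
force: [-0.9, 0.2, -1.2]
finger_gap: 0.871
gripper_force: 0.0
px [281.  93.] c [571.   -2.8] yaw 10.3 size 64.6 67.7 edge 67.6 area 3670
[[0.0696 0.0711 0.0709]
 [0.0712 0.0719 0.0708]
 [0.0713 0.0704 0.072 ]
 [0.0721 0.0704 0.071 ]
 [0.0711 0.0706 0.071 ]]
[ 255  273   52   51 1250] [443.4 -25.7] [16.8 43.6] 55.41188430786133
[ 0.50724914 -0.01224859  0.2422185 ] -79.50584658863578
```

View pics/w17.png

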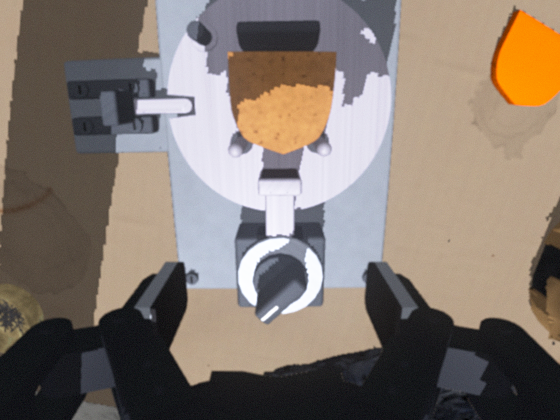

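All four lifts are stacked flat in the nest at (281,93), with the straight edge to the plate and the rounded end between the posts. The knob bar is at (283,290). Next is the knob.

```bash
python3 -m crank '[{"dp":[0,0,0],"delta_rot":[0,0,-0.0189],"fingers":0.1},{"dp":[0,0,0],"delta_rot":[0,0,-0.0189],"fingers":0.1},{"dp":[0,0,0],"delta_rot":[0,0,-0.0189],"fingers":0.1},{"dp":[0,0,0],"delta_rot":[0,0,-0.0189],"fingers":0.1},{"dp":[0,0,0],"delta_rot":[0,0,-0.0189],"fingers":0.1},{"dp":[0,0,0],"delta_rot":[0,0,-0.0189],"fingers":0.1},{"dp":[0,0,0],"delta_rot":[0,0,-0.0189],"fingers":0.1},{"dp":[0,0,0],"delta_rot":[0,0,-0.0189],"fingers":0.1},{"dp":[0,0,0],"delta_rot":[0,0,-0.0189],"fingers":0.1},{"dp":[0,0,0],"delta_rot":[0,0,-0.0189],"fingers":0.1}]'>/dev/null
python3 -m crank '[{"dp":[0,0,0],"delta_rot":[0,0,-0.0189],"fingers":0.1},{"dp":[0,0,0],"delta_rot":[0,0,-0.0189],"fingers":0.1},{"dp":[0,0,0],"delta_rot":[0,0,-0.0189],"fingers":0.1},{"dp":[0,0,0],"delta_rot":[0,0,-0.0189],"fingers":0.1},{"dp":[0,0,0],"delta_rot":[0,0,-0.0189],"fingers":0.1},{"dp":[0,0,0],"delta_rot":[0,0,-0.0189],"fingers":0.1},{"dp":[0,0,0],"delta_rot":[0,0,-0.0189],"fingers":0.1},{"dp":[0,0,0],"delta_rot":[0,0,-0.0189],"fingers":0.1},{"dp":[0,0,0],"delta_rot":[0,0,-0.0189],"fingers":0.1},{"dp":[0,0,0],"delta_rot":[0,0,-0.0189],"fingers":0.1},{"dp":[0,0,0],"delta_rot":[0,0,0],"fingers":0.1},{"dp":[0,0,0],"delta_rot":[0,0,0],"fingers":0.1}]'
python3 - <<'E'
from h import *
plan([.442,-.0257,.18],56.5)
E
```

```text
t: 49.65
tcp_pos: [0.5125, -0.0129, 0.2425]
tool_rot: [0.289, 0.957, 0.0, 0.0]
force: [0.4, -0.2, -0.2]
finger_gap: 0.548
gripper_force: 0.0
t49.6 tcp [ 0.5125 -0.0129  0.2425] th 56.5 gap 46.6mm dp [ 0.1035 -0.0994  0.1249] rows>=2.3
 rot [ 0.      0.0001 -0.0001] rows>=0.0
```

```bash
python3 -m crank '[{"dp":[0.0345,-0.0331,0.0416],"delta_rot":[0,0,0],"fingers":0.1},{"dp":[0.0345,-0.0331,0.0416],"delta_rot":[0,0,0],"fingers":0.1},{"dp":[0.0345,-0.0331,0.0416],"delta_rot":[0,0,0],"fingers":0.1},{"dp":[0,0,0],"delta_rot":[0,0,0],"fingers":0.1},{"dp":[0,0,0],"delta_rot":[0,0,0],"fingers":0.1},{"dp":[0,0,0],"delta_rot":[0,0,0],"fingers":0.1},{"dp":[0,0,0],"delta_rot":[0,0,0],"fingers":0.1}]'
python3 - <<'E'
from h import *
plan([.4415,-.0257,.142],56.5)
E
```

```text
t: 50.23
tcp_pos: [0.4435, -0.0263, 0.1809]
tool_rot: [0.288, 0.958, -0.0, 0.002]
force: [-0.2, 0.2, 0.0]
finger_gap: 0.554
gripper_force: 0.0
t50.2 tcp [ 0.4435 -0.0263  0.1809] th 56.6 gap 47.1mm dp [ 0.0043 -0.0013  0.0777] rows>=0.9
 rot [0.0002 0.0006 0.0002] rows>=0.0
```

```bash
python3 -m crank '[{"dp":[0.002,-0.001,0.04],"delta_rot":[0,0,0],"fingers":0.1},{"dp":[0,0,0.036],"delta_rot":[0,0,0],"fingers":0.1},{"dp":[0,0,0],"delta_rot":[0,0,0],"fingers":0.1},{"dp":[0,0,0],"delta_rot":[0,0,0],"fingers":-1},{"dp":[0,0,0],"delta_rot":[0,0,0],"fingers":-1},{"dp":[0,0,0],"delta_rot":[0,0,0],"fingers":-1},{"dp":[0,0,0],"delta_rot":[0,0,0],"fingers":-1},{"dp":[0,0,0],"delta_rot":[0,0,0],"fingers":-1},{"dp":[0,0,0],"delta_rot":[0,0,0],"fingers":-1}]' 60
python3 - <<'E'
from h import *
plan([.4415,-.0257,.142],56.5); print(pose()[2]["ft_torque"])
E
```

```text
t: 50.98
tcp_pos: [0.4412, -0.0258, 0.1432]
tool_rot: [0.287, 0.958, 0.0, 0.002]
force: [0.3, 1.4, 6.9]
finger_gap: 0.152
gripper_force: 59.1
t51.0 tcp [ 0.4412 -0.0258  0.1432] th 56.6 gap 12.9mm dp [-0.0004  0.0005  0.0024] rows>=0.0
 rot [0.0002 0.0005 0.0003] rows>=0.0
[ 0.26213124 -0.09036681  0.02652674]
```

```bash
python3 -m crank '[{"dp":[0,0,0],"delta_rot":[0,0,0.014],"fingers":-1},{"dp":[0,0,0],"delta_rot":[0,0,0.014],"fingers":-1},{"dp":[0,0,0],"delta_rot":[0,0,0.014],"fingers":-1},{"dp":[0,0,0],"delta_rot":[0,0,0.014],"fingers":-1},{"dp":[0,0,0],"delta_rot":[0,0,0.014],"fingers":-1},{"dp":[0,0,0],"delta_rot":[0,0,0.014],"fingers":-1},{"dp":[0,0,0],"delta_rot":[0,0,0],"fingers":-1}]'
python3 -c "
from h import *
print(th(),pose()[2]['ft_torque'])"
python3 -m crank '[{"dp":[0,0,0],"delta_rot":[0,0,0.014],"fingers":-1},{"dp":[0,0,0],"delta_rot":[0,0,0.014],"fingers":-1},{"dp":[0,0,0],"delta_rot":[0,0,0.014],"fingers":-1},{"dp":[0,0,0],"delta_rot":[0,0,0.014],"fingers":-1},{"dp":[0,0,0],"delta_rot":[0,0,0.014],"fingers":-1},{"dp":[0,0,0],"delta_rot":[0,0,0.014],"fingers":-1},{"dp":[0,0,0],"delta_rot":[0,0,0],"fingers":-1}]'
python3 -c "
from h import *
print(th(),pose()[2]['ft_torque'])"
```

```text
t: 51.57
tcp_pos: [0.4412, -0.0258, 0.1432]
tool_rot: [0.528, 0.849, 0.001, 0.002]
force: [0.8, 2.3, 7.7]
finger_gap: 0.155
gripper_force: 59.3
26.200364679442405 [ 0.24851547 -0.13300577 -0.06914795]
t: 52.15
tcp_pos: [0.4411, -0.0258, 0.1432]
tool_rot: [0.732, 0.682, 0.001, 0.001]
force: [0.9, 1.6, 6.7]
finger_gap: 0.154
gripper_force: 59.2
-4.039106634704906 [ 0.22802795 -0.10489228  0.02404309]
```

```bash
python3 -m crank '[{"dp":[0,0,0],"delta_rot":[0,0,0.008],"fingers":-1},{"dp":[0,0,0],"delta_rot":[0,0,0.008],"fingers":-1},{"dp":[0,0,0],"delta_rot":[0,0,0],"fingers":-1}]'
python3 -c "
from h import *
print(th(),pose()[2]['ft_torque'])"
python3 -m crank '[{"dp":[0,0,0],"delta_rot":[0,0,0.008],"fingers":-1},{"dp":[0,0,0],"delta_rot":[0,0,0.005],"fingers":-1},{"dp":[0,0,0],"delta_rot":[0,0,0],"fingers":-1}]'
python3 -c "
from h import *
print(th(),pose()[2]['ft_torque'])"
```

```text
t: 52.4
tcp_pos: [0.4411, -0.0258, 0.1432]
tool_rot: [0.764, 0.645, 0.001, 0.001]
force: [1.2, 1.8, 6.9]
finger_gap: 0.156
gripper_force: 59.2
-9.722656802572288 [ 0.28416999 -0.03760754 -0.0111169 ]
t: 52.65
tcp_pos: [0.4411, -0.0258, 0.1432]
tool_rot: [0.79, 0.613, 0.001, 0.001]
force: [0.8, 1.4, 6.3]
finger_gap: 0.15
gripper_force: 59.2
-14.363497277757292 [ 0.25263501 -0.03453818 -0.05725541]
```

```bash
python3 -m crank '[{"dp":[0,0,0],"delta_rot":[0,0,0.008],"fingers":-1},{"dp":[0,0,0],"delta_rot":[0,0,0],"fingers":-1}]'
python3 - <<'E'
from h import *
print(th(),pose()[2]['ft_torque'])
p,d,m=snap("scene"); save("s5",cv2.resize(p[180:270,220:350],(780,540),interpolation=3))
E
```

```text
t: 52.82
tcp_pos: [0.4411, -0.0258, 0.1432]
tool_rot: [0.803, 0.596, 0.001, 0.002]
force: [1.6, 3.4, 7.0]
finger_gap: 0.149
gripper_force: 62.3
-16.882074697450623 [ 0.5143267  -0.12536799  1.18672552]
```

View pics/s5.png

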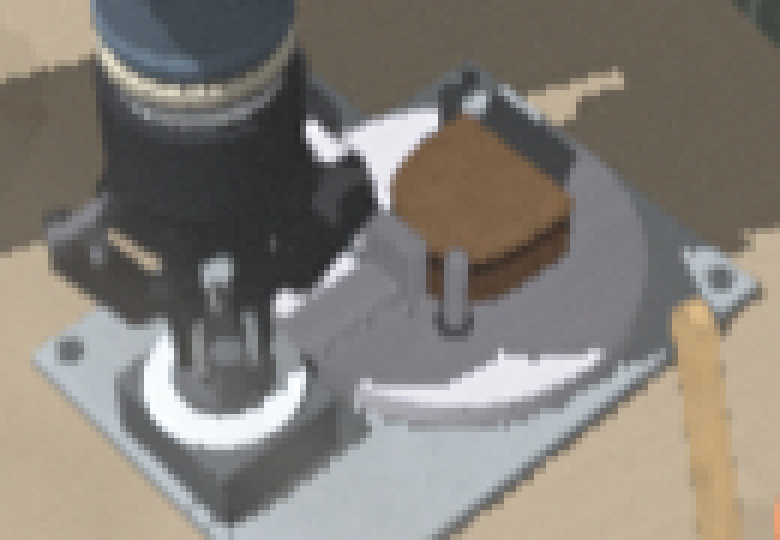

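The jaw at (400,250) stands against the stack, and the torque jump shows the knob at its stop. I'll let go, rise and check.

```bash
python3 -m crank '[{"dp":[0,0,0],"delta_rot":[0,0,-0.003],"fingers":-1},{"dp":[0,0,0],"delta_rot":[0,0,0],"fingers":0.1},{"dp":[0,0,0],"delta_rot":[0,0,0],"fingers":0.1},{"dp":[0,0,0],"delta_rot":[0,0,0],"fingers":0.1},{"dp":[0,0,-0.05],"delta_rot":[0,0,0],"fingers":0.1},{"dp":[0,0,-0.07],"delta_rot":[0,0,0],"fingers":0.1},{"dp":[0,0,-0.07],"delta_rot":[0,0,0],"fingers":0.1},{"dp":[-0.06,0,-0.04],"delta_rot":[0,0,0],"fingers":0.1},{"dp":[-0.07,0,0],"delta_rot":[0,0,0],"fingers":0.1},{"dp":[0,0,0],"delta_rot":[0,0,0],"fingers":0.1},{"dp":[0,0,0],"delta_rot":[0,0,0],"fingers":0.1}]'
python3 - <<'E'
from h import *
p,d,m=snap("wrist");save("w18",p);P=cloud(m,d);Z=P[...,2];lifts(p,d,m,.0705)
l=cv2.connectedComponentsWithStats(((Z>.085)&(Z<.105)).astype(np.uint8))
for i in range(1,l[0]):
    if l[2][i,4]>100:
        Q=on_plane(m,np.argwhere(l[1]==i)[:,::-1],.094)[:,:2]; c,w,a=cv2.minAreaRect((Q*1000).astype(np.float32)); print("knob",l[2][i],np.round(c,1),np.round(w,1),a)
E
```

```text
t: 53.78
tcp_pos: [0.4218, -0.0895, 0.2574]
tool_rot: [0.8, 0.599, 0.0, 0.0]
force: [0.2, 0.1, 0.2]
finger_gap: 0.551
gripper_force: 0.0
knob [ 266   77   23   67 1428] [440.4 -26.5] [41.1 13.8] 75.23641204833984
knob [143 228  35  38 735] [333.6 -94.1] [16.7 29.6] 4.5840582847595215
knob [540 361  20  26 258] [ 610.  -296.8] [15.6 29.7] 36.96479797363281
knob [400 394  44  26 776] [ 488.1 -296. ] [24.9 45.5] 22.564796447753906
```

View pics/w18.png

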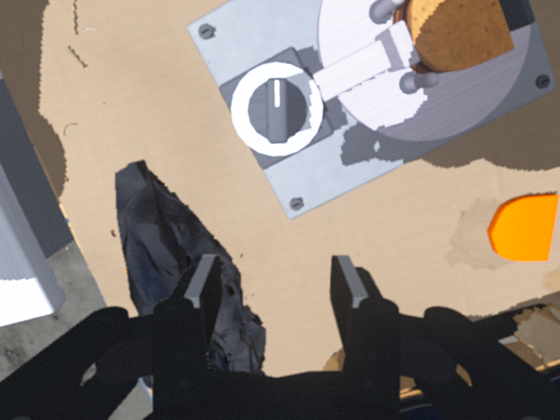

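The knob bar turned from 146.5° to 75.2°, about 1.24 rad, so it is past the click. The jaw at (395,50) is on the stack and nothing touches the fixture, so I'm handing in.

```bash
python3 -c "
from station import manip
print(manip.sign_off())"
```

```text
the job is handed in; nothing more can be done
None
```

The job is handed in: the table is indexed with the bolt home, all four lifts are stacked in the nest, and the knob is turned past its click with the jaw closed on the stack. The tin, oil can and spool were never touched.

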